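Free the topping station's lid catch and brush out its pot

ROBOT

A 6-joint arm with a two-finger parallel gripper is mounted at the origin on the work surface. World frame = base frame: x ahead of the robot, y to its left, z up, the work surface at z = 0. Lengths are in m, angles in rad, forces in N, time in s.
With the tool pointing down it reaches from about 0.35 to 0.725 m from the base axis. Payload 6 kg.
Tool frame: the origin (TCP) lies at the very end of the fingers, on their centre line; the grasp point (between the pads) lies 19 mm behind it; z points along the fingers, y is the line along which they close (so a half turn about z gives the same grasp; the last joint's range is limited). The gripper opens to 85 mm and grips with 20 to 120 N. Pads are 22 mm wide; open, the fingers measure 114 mm over their backs; the gripper's body (76 mm by 85 mm) begins 54 mm behind the grasp point. The pads swing forward as they close: fully open they stand 13 mm farther back than shut.
Start: joints at [-0.917, 0.04, 0.085, 0, -1.615, -0.334], TCP at [0.189, -0.57, 0.21] pointing down, gripper open.
Joint ranges: [-2.56, 2.56], [-1.29, 2.01], [-1.08, 1.49], [-3.29, 1.98], [-2.81, -0.18], [-2.99, 2.99]. Speed limits (rad/s): [2.57, 2.57, 3.01, 3.14, 3.14, 3.14].

INTERFACE

Orientations are given as a rotation vector (axis times angle).
In Python, from station import arm gives the robot as it stands.
- The arm moves only by the tool apply_moves, never from a script. Its argument "increments" is a list of rows, each an object of numbers: "x", "y", "z": the shift along the world's x, y, z normalised to -1 to 1, where 1 is 0.5 m; "turn": the turn about the world's z normalised to -1 to 1, where 1 is 2 pi rad; "jaw": the gripper's target within -1 to 1 (shut at 1, half-way at 0, fully open at -1). A call has 1 to 5 rows; each row is the pose to reach, as a shift and turn from the pose commanded when the call began, turning the shorter way round; what a row does not reach only later rows make up. A row lasts 1/12 s, in which the tool goes at most 41.7 mm and 7.16 degrees, less where a joint would pass 70% of its speed; a pose out of reach is approached as far as the arm can. A call with a number of a shift or a turn outside -1 to 1 is refused whole. A call with a gripper value outside its range is refused whole. The fingers move at their own pace and stop on an object; "squeeze" is the grip in N (left out, the last holds). Time passes only in rows, so rows that repeat a pose let the fingers close. It gives the time, the measured TCP pose, the force, the opening and the grip force at its end, in the units of the state.
- arm.read_state(): the state, without advancing time (a new reading comes with each control period).
- arm.snapshot(name): name is "scene" or "top"; returns a dict with "pixels" (480x640x3 uint8, red, green, blue), "depth" (480x640 float32, m along the optical axis (not along the pixel's ray), 0 where there is no reading), "vfov" (degrees; the focal length in pixels is half the picture's height over the tangent of half this angle, whatever the lens; pixels are square), "cx", "cy" (the principal point, pixels), "xyz" and "orientation" of the camera in the world. Camera axes: x right, y up, looking along -z (the intrinsics and any distortion apply to the point x, -y, -z); pixel columns grow to the right and rows downward; lengths in m; the calibration is good to about 2 mm. A picture is of the moment at which its call begins.
- arm.close_job(): hands the job in; it is judged then, once.
The state is a dict: "clock": time; "joint_pos": joint angles; "joint_velocities": joint speeds; "joint_torque": joint torques, N m; "tool_pos": TCP position; "ee_rot": TCP orientation; "ft_force": force on the tool from outside, world axes, zero at the start; "wrist_torque": the same for the moment, N m; "grip_width": finger opening in m; "grip_force": force on a finger pad.
Only numpy, scipy, OpenCV 4.12 (cv2) and the standard library are available. Lean on these libraries where they do the work, as an engineer would, in place of code of your own. Each camera call takes 0.05 s, during which the arm holds its last target. There are 200 camera calls.

TASK

The clear lid of the steel topping station stands ajar on its safety catch: reach under its raised front edge, push the red sprung catch aside to the left (seen from the robot) while lifting, and swing the lid fully open so that it stands upright or leans back. Then take the brush out of its grey holder and scrub the empty steel pot: down to the bottom, up by more than half the pot's depth, and down to the bottom again. Put the brush back standing in its holder, leave the lid open, and leave the pot, the amber jar, the tumbler and the syrup bottle where they stand.

Things in the scene. Friction and masses are not known exactly. Their poses are not given: they have to be found in the camera images.
- lid_hinge (a point): Middle of the lid's level hinge line, 133 above the counter, on the far top edge of the station: a fixed steel open box 125 deep x 250 wide x 130 high, two bays. Turns with the lid: y along the hinge (left seen from the robot), -x along the lid to its front edge.
- lid_edge (a point): Middle of the lid's front edge, underside, 172 from the hinge line; axes as lid_hinge. Clear plastic lid 172 x 260 x 5, 0.3 kg; its front edge is a full-width round rod of 8 diameter, centred 3 above this point. It overhangs the box's front wall by 47; below it is free space down to the counter.
- lid_panel (a joint): Lid angle, rad: 0 level (shut), starts ajar at 0.10 to 0.16, 1.57 upright, stops at 2.1. The stiff hinge holds it at any angle; lifting takes about 4 N at the front edge. Blocked at about 0.2 unless the catch is pushed aside; above about 0.35 the hook has passed and the catch may be let go.
- catch_face (a point): Centre of the face to push (right-hand, seen from the robot) of the red catch, 30 below the lid. The catch hangs from the lid at the middle of its width and rises with it: 20 front to back x 12 along y x 52 high, 7 to 27 behind the edge. A hook at its foot goes back under a keeper on the box's front wall. A red plate on the lid shows it from above. Push to +y (axes as lid_hinge).
- catch_slide (a joint): Catch travel in m: 0 at rest, grows as it is pushed to the left along the lid's +y, stops at 0.020. The hook is clear of its keeper from 0.012 on. The spring takes 1.5 N at rest to 4 N at the stop and pushes it back when let go.
- pot_in (a point): Centre of the inner floor of the open, empty round steel pot standing upright in one bay (either one): outside diameter 94 at the rim, 108 high (104 deep inside), wall 3, rim about 112 above the counter; z points up.
- brush_grip (a point): Point on the axis of the brush's straight handle, 185 above the flat bottom of its head; the place to grip from above. The brush stands upright: white handle 16 diameter, blue head 42 diameter (white bands 45) and 66 long at the bottom, 232 long in all with a 20 diameter knob as its top 10; 0.11 kg; z points up along it.
- brush_tip (a point): Centre of the flat bottom of the brush's head, 185 below brush_grip along the brush.
- holder_in (a point): Centre of the inner floor of the brush holder, a fixed grey round cup: outside diameter 88, inside 80, 85 high, inner floor 6 above the counter.
- jar: Closed amber glass jar with orange cap, diameter 84, 105 high, in the station's other bay. Origin at the centre of its underside. To be left alone.
- tumbler: Open orange tumbler, diameter 76, 110 high, on the counter to the right. Origin at the centre of its underside. To be left alone.
- syrup: Red syrup bottle with yellow cap, diameter 60, 170 high, on the counter at the far left. Origin at the centre of its underside. To be left alone.
Not all that is in view belongs to the job. Of the things that look like the part that bears brush_grip, the larger one is meant. Of the things that look like the part that bears holder_in, the smaller one is meant.

How it is judged:
By the outcome, as a careful person would: the job done as asked, in the order asked, and still so for the second after the job is handed in, with the robot touching nothing.
It also fails if it takes over 72 s, if anything falls off the work surface, if the arm or the gripper's body presses on something with over 40 N, if the wrist force passes 120 N, or if a joint passes its speed limit or range.

## Working session

There is one attempt and no reset: what is moved stays moved. The work goes in short steps, Python scripts to look and compute and a tool call to move; the robot and the scene stay as the last step left them, time stands still between calls to the robot, and variables do not carry over. Pictures are saved under pics/ and viewed, at most 13 in all, crops included, and the job is handed in when it is done.

Besides the shell and the picture viewer there is one more tool, called after "Request:" by a JSON object that holds its "api" and its "payload", one argument or row to a line. apply_moves: Moves the arm, as the interface text tells. Scaled input: -1 to 1 covers 0.5 m each way for a shift and 2 pi rad each way for a turn. Its arguments: {"type":"object","properties":{"increments":{"type":"array"},"squeeze":{"type":"number"}},"required":["increments"]}

```bash
ls; mkdir -p pics; cat > h.py <<'E'
from station import arm
import numpy as np, cv2
from scipy.spatial.transform import Rotation as R
def rot(o):
    o=np.array(o,float)
    return o if o.shape==(3,3) else (R.from_rotvec(o).as_matrix() if o.size==3 else R.from_quat(o).as_matrix())
def cloud(s):
    d=s["depth"];h,w=d.shape;f=h/2/np.tan(np.radians(s["vfov"])/2)
    v,u=np.mgrid[:h,:w]
    P=np.stack([(u-s["cx"])/f*d,-(v-s["cy"])/f*d,-d],-1)
    P=P@rot(s["orientation"]).T+np.array(s["xyz"]);P[d==0]=np.nan
    return P
def save(s,n): cv2.imwrite(f"pics/{n}.png",s["pixels"][:,:,::-1])
E
python3 - <<'E'
from h import *
for n in("scene","top"):
    s=arm.snapshot(n);save(s,n+"0");np.savez(n+"0.npz",P=cloud(s),px=s["pixels"])
    print({k:v for k,v in s.items() if k not in("pixels","depth")})
print(arm.read_state())
E
```

```text
pics
{'vfov': 45.76846678338534, 'cx': 321.4819839118146, 'cy': 249.13167697452866, 'xyz': array([0.99295357, 0.39953209, 1.14331877]), 'orientation': array([0.28979067, 0.68883832, 2.28398974])}
{'vfov': 50.15250383223286, 'cx': 317.4485026181232, 'cy': 238.1215123259536, 'xyz': array([ 0.46761007, -0.07481446,  1.17204059]), 'orientation': array([ 0.04301601, -0.02878243, -1.59038601])}
{'clock': 0.1, 'joint_pos': array([-9.17304746e-01,  4.07561369e-02,  8.39321642e-02, -4.19985719e-04,
       -1.61547581e+00, -3.33682432e-01]), 'joint_velocities': array([ 0.00085456, -0.00108583,  0.00266026,  0.00267647,  0.00158166,
       -0.0008057 ]), 'joint_torque': array([-4.74178407e-03, -3.69347656e+01,  3.48279834e+01,  6.95179000e+00,
       -4.61179035e-03,  1.17206017e-05]), 'tool_pos': array([ 0.18859827, -0.56925612,  0.20938578]), 'ee_rot': array([ 5.00190814e-01, -3.10116977e+00, -2.39173532e-03]), 'ft_force': array([ 0.37164503, -0.36795886,  0.42744234]), 'wrist_torque': array([-0.00414765, -0.01131318,  0.00611136]), 'grip_force': 0.0, 'grip_width': 0.08530008866704798}
```

View pics/scene0.png

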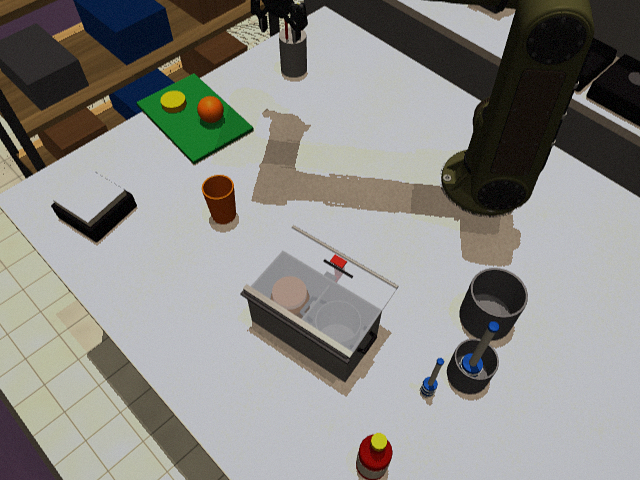

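View pics/top0.png

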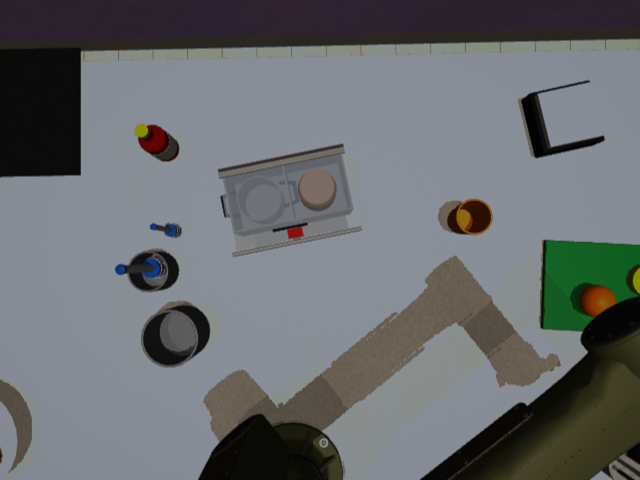

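The scene view shows the station ahead with the lid's rod (293,228)–(397,288) and red plate at (338,262). The brush stands in the small cup at (472,365), with a small decoy brush at (430,385). In the top view the rod runs (235,254)–(361,229) with the plate at (295,233). The pot is in the left bay (263,200), the jar in the right bay (318,189), the brush knob at (121,269) and the cup at (153,270).

```bash
python3 - <<'E'
from h import *
np.set_printoptions(precision=4,suppress=True)
T=np.load("top0.npz");S=np.load("scene0.npz")
P,px=T["P"],T["px"].astype(int);Q,qx=S["P"],S["px"].astype(int)
ok=lambda P,b:(P[...,0]>b[0])&(P[...,0]<b[1])&(P[...,1]>b[2])&(P[...,1]<b[3])&(P[...,2]>b[4])&(P[...,2]<b[5])
def red(c):return (c[...,0]>150)&(c[...,1]<70)&(c[...,2]<70)
for n,A,c in(("top",P,px),("sc",Q,qx)):
    m=red(c)&ok(A,(.3,.65,-.2,.2,.1,.25));print(n,"red plate",np.median(A[m],0),m.sum(),A[m].min(0),A[m].max(0))
    # station points
    m=ok(A,(.35,.8,-.2,.2,.12,.25));print("hi pts",m.sum(),A[m].min(0),A[m].max(0))
    for z0,z1 in((.125,.14),(.14,.15),(.15,.16),(.16,.175)):
        m=ok(A,(.35,.85,-.25,.25,z0,z1))
        if m.sum()>20:
            print(z0,m.sum(),cv2.minAreaRect(A[m][:,:2].astype(np.float32)))
    blue=(c[...,2]>c[...,0]+60)&(c[...,2]>c[...,1]+40)
    m=blue&ok(A,(.2,.8,.1,.6,.0,.3));print("blue z",m.sum())
    for z0,z1 in((.0,.04),(.04,.1),(.1,.2),(.2,.26)):
        k=m&ok(A,(.2,.8,.1,.6,z0,z1));
        if k.sum():print(z0,k.sum(),np.median(A[k],0),A[k].min(0),A[k].max(0))
# top image depth along lines
for uv in((235,254),(298,242),(361,229),(300,241),(219,172),(281,160),(343,148),(343,152),(263,200),(318,189),(121,269),(152,268),(475,217)):
    print(uv,P[uv[1],uv[0]])
E
python3 - <<'E'
import cv2
a=cv2.imread("pics/top0.png")[130:390,100:380];b=cv2.imread("pics/scene0.png")[210:410,230:530]
import numpy as np
a=cv2.resize(a,(420,390));b=cv2.resize(b,(380,253));o=np.zeros((390,800,3),np.uint8);o[:,:420]=a;o[:253,420:]=b
cv2.imwrite("pics/crop0.png",cv2.convertScaleAbs(o,alpha=1.3))
E
```

```text
return _methods._mean(a, axis=axis, dtype=dtype,
  ret = um.true_divide(
Traceback (most recent call last):
ValueError: zero-size array to reduction operation minimum which has no identity
```

View pics/crop0.png

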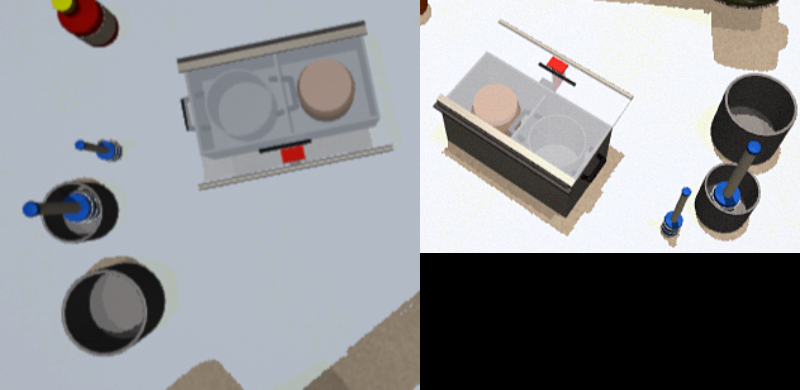

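The crop shows the clear lid with rod and plate, the pot in the left bay (its handle pointing towards the jar), and the brush upright in the smaller cup.

```bash
python3 - <<'E'
from h import *
np.set_printoptions(precision=4,suppress=True)
T=np.load("top0.npz");S=np.load("scene0.npz")
P,px=T["P"],T["px"].astype(int);Q,qx=S["P"],S["px"].astype(int)
for uv in((235,254),(298,242),(361,229),(295,233),(219,172),(281,160),(343,148),(343,152),(263,200),(318,189),(121,269),(152,268),(475,217),(400,200),(300,120)):
    print("top",uv,px[uv[1],uv[0]],P[uv[1],uv[0]])
for uv in((338,262),(293,228),(397,288),(346,258),(245,292),(350,351),(493,326),(374,439),(440,362)):
    print("sc",uv,qx[uv[1],uv[0]],Q[uv[1],uv[0]])
def rect(A,m):return cv2.minAreaRect(A[m][:,:2].astype(np.float32)) if m.sum()>5 else None
for n,A,c in(("top",P,px),("sc",Q,qx)):
    r=(c[...,0]>130)&(c[...,1]<90)&(c[...,2]<90)&(A[...,0]<.68)&(abs(A[...,1])<.2)&(A[...,2]>.1)
    print(n,"plate",r.sum(),np.median(A[r],0) if r.any() else 0)
    for z0,z1 in((.115,.125),(.125,.14),(.14,.15),(.15,.16),(.16,.175)):
        m=(A[...,0]>.35)&(A[...,0]<.85)&(abs(A[...,1])<.25)&(A[...,2]>z0)&(A[...,2]<z1);print(z0,m.sum(),rect(A,m))
    b=(c[...,2]>c[...,0]+50)&(c[...,2]>c[...,1]+30)&(A[...,1]>.1)&(A[...,1]<.6)&(A[...,0]>.2)&(A[...,0]<.8)
    for z0,z1 in((.0,.06),(.06,.1),(.1,.2),(.2,.26)):
        k=b&(A[...,2]>z0)&(A[...,2]<z1)
        if k.any():print("blue",z0,k.sum(),A[k].mean(0),A[k].min(0),A[k].max(0))
E
```

```text
top (235, 254) [120 117 112] [0.4856 0.0964 0.1656]
top (298, 242) [103 100  95] [ 0.5069 -0.0277  0.1624]
top (361, 229) [105 104 100] [ 0.5298 -0.152   0.1663]
top (295, 233) [141  15  10] [ 0.5246 -0.0222  0.1644]
top (219, 172) [94 91 85] [0.6542 0.1325 0.1338]
top (281, 160) [115 111 103] [0.6747 0.0048 0.1414]
top (343, 148) [115 112 106] [ 0.6973 -0.1215  0.1378]
top (343, 152) [93 92 88] [ 0.6885 -0.1212  0.1404]
top (263, 200) [109 113 118] [0.5933 0.0418 0.1474]
top (318, 189) [123 108  99] [ 0.6134 -0.0691  0.1459]
top (121, 269) [ 18  60 131] [0.4611 0.2928 0.2378]
top (152, 268) [42 40 32] [0.4609 0.2879 0.0819]
top (475, 217) [42 14  0] [ 0.5602 -0.4182  0.0249]
top (400, 200) [137 142 152] [ 0.6047 -0.2555  0.0007]
top (300, 120) [136 143 151] [ 0.795  -0.0298  0.0015]
sc (338, 262) [186  33  26] [ 0.53   -0.0159  0.1662]
sc (293, 228) [125 123 122] [ 0.5359 -0.1444  0.1623]
sc (397, 288) [124 126 130] [0.4855 0.1059 0.1581]
sc (346, 258) [121 118 106] [nan nan nan]
sc (245, 292) [48 43 45] [ 0.7011 -0.1112  0.1327]
sc (350, 351) [191 189 175] [0.6445 0.1301 0.1432]
sc
[... 1364 characters left out ...]
, 10.184440612792969)
0.14 4442 ((0.6203346848487854, -0.001618504524230957), (0.12644325196743011, 0.2627740204334259), 10.071070671081543)
0.15 3698 ((0.5680954456329346, -0.01014620065689087), (0.1293172836303711, 0.261959046125412), 12.331729888916016)
0.16 1205 ((0.5338215827941895, -0.01707082986831665), (0.05886930599808693, 0.2607032358646393), 10.26845645904541)
blue 0.0 108 [0.5381 0.2657 0.0426] [0.4164 0.2493 0.0082] [0.5596 0.3061 0.0591]
blue 0.06 218 [0.4622 0.299  0.0718] [0.3613 0.2698 0.0653] [0.5458 0.3195 0.0977]
blue 0.1 40 [0.5413 0.2662 0.1562] [0.4593 0.2587 0.1035] [0.5521 0.307  0.1642]
blue 0.2 79 [0.4625 0.2991 0.237 ] [0.4527 0.2898 0.2321] [0.4717 0.308  0.2418]
```

The moves only allow a turn about vertical, so I'll first move nearer and see how the arm handles a reach beyond its limit. Getting under the lid edge needs the tool to lean.

Request:
{"api": "apply_moves", "payload": {
  "increments": [
    {"x": 0.31, "y": 0.27, "z": 0.09, "jaw": 1},
    {"x": 0.31, "y": 0.27, "z": 0.09},
    {"x": 0.31, "y": 0.27, "z": 0.09},
    {"x": 0.31, "y": 0.27, "z": 0.09},
    {"x": 0.31, "y": 0.27, "z": 0.09}
  ]
}}

```text
invalid input
```

Request:
{"api": "apply_moves", "payload": {
  "increments": [
    {"x": 0.31, "y": 0.27, "z": 0.09},
    {"x": 0.31, "y": 0.27, "z": 0.09},
    {"x": 0.31, "y": 0.27, "z": 0.09},
    {"x": 0.31, "y": 0.27, "z": 0.09},
    {"x": 0.31, "y": 0.27, "z": 0.09}
  ]
}}

```text
invalid input
```

Request:
{"api": "apply_moves", "payload": {
  "increments": [
    {"x": 0.8, "y": -0.48},
    {"x": 0.8, "y": -0.48},
    {"x": 0.8, "y": -0.48},
    {"x": 0.8, "y": -0.48},
    {"x": 0.8, "y": -0.48}
  ]
}}

```text
invalid input
```

Request:
{"api": "apply_moves", "payload": {
  "increments": [
    {"x": 0.8, "y": -0.48},
    {"x": 0.8, "y": -0.48},
    {"x": 0.8, "y": -0.48},
    {"x": 0.8, "y": -0.48},
    {"x": 0.8, "y": -0.48}
  ]
}}

```text
invalid input
```

Request:
{"api": "apply_moves", "payload": {
  "increments": [
    {"x": 0.31, "y": 0.27, "z": 0.09, "turn": 0, "jaw": 1},
    {"x": 0.31, "y": 0.27, "z": 0.09, "turn": 0, "jaw": 1},
    {"x": 0.31, "y": 0.27, "z": 0.09, "turn": 0, "jaw": 1},
    {"x": 0.31, "y": 0.27, "z": 0.09, "turn": 0, "jaw": 1},
    {"x": 0.31, "y": 0.27, "z": 0.09, "turn": 0, "jaw": 1}
  ]
}}

```text
clock: 0.52
tool_pos: [0.3431, -0.4343, 0.2549]
ee_rot: [0.5, -3.101, -0.001]
ft_force: [0.0, -1.2, -0.4]
grip_width: 0.0256
grip_force: 0.0
```

Request:
{"api": "apply_moves", "payload": {
  "increments": [
    {"x": 0.31, "y": 0.27, "z": 0.09, "turn": 0, "jaw": 1},
    {"x": 0.31, "y": 0.27, "z": 0.09, "turn": 0, "jaw": 1},
    {"x": 0.31, "y": 0.27, "z": 0.09, "turn": 0, "jaw": 1},
    {"x": 0.31, "y": 0.27, "z": 0.09, "turn": 0, "jaw": 1},
    {"x": 0.31, "y": 0.27, "z": 0.09, "turn": 0, "jaw": 1}
  ]
}}

```text
clock: 0.93
tool_pos: [0.4967, -0.3004, 0.2996]
ee_rot: [0.501, -3.101, -0.001]
ft_force: [0.3, -1.5, 0.0]
grip_width: 0.0001
grip_force: 0.0
```

Request:
{"api": "apply_moves", "payload": {
  "increments": [
    {"x": 0.8, "y": -0.48, "z": 0, "turn": 0, "jaw": 1},
    {"x": 0.8, "y": -0.48, "z": 0, "turn": 0, "jaw": 1},
    {"x": 0.8, "y": -0.48, "z": 0, "turn": 0, "jaw": 1},
    {"x": 0.8, "y": -0.48, "z": 0, "turn": 0, "jaw": 1},
    {"x": 0.8, "y": -0.48, "z": 0, "turn": 0, "jaw": 1}
  ]
}}

```text
clock: 1.35
tool_pos: [0.6658, -0.4037, 0.2979]
ee_rot: [0.5, -3.099, -0.003]
ft_force: [1.8, -0.5, 0.6]
grip_width: 0.0001
grip_force: 0.0
```

Request:
{"api": "apply_moves", "payload": {
  "increments": [
    {"x": 0.8, "y": -0.48, "z": 0, "turn": 0, "jaw": 1},
    {"x": 0.8, "y": -0.48, "z": 0, "turn": 0, "jaw": 1},
    {"x": 0.8, "y": -0.48, "z": 0, "turn": 0, "jaw": 1},
    {"x": 0.8, "y": -0.48, "z": 0, "turn": 0, "jaw": 1},
    {"x": 0.8, "y": -0.48, "z": 0, "turn": 0, "jaw": 1}
  ]
}}

```text
clock: 1.77
tool_pos: [0.7374, -0.4446, 0.2452]
ee_rot: [-0.5, 3.091, -0.019]
ft_force: [0.6, -0.1, -0.2]
grip_width: -0.0002
grip_force: 0.0
```

Request:
{"api": "apply_moves", "payload": {
  "increments": [
    {"x": 1, "y": -0.6, "z": 0.6, "turn": 0, "jaw": 1},
    {"x": 1, "y": -0.6, "z": 0.6, "turn": 0, "jaw": 1},
    {"x": 1, "y": -0.6, "z": 0.6, "turn": 0, "jaw": 1},
    {"x": 1, "y": -0.6, "z": 0.6, "turn": 0, "jaw": 1},
    {"x": 1, "y": -0.6, "z": 0.6, "turn": 0, "jaw": 1}
  ]
}}

```text
clock: 2.18
tool_pos: [0.7487, -0.4518, 0.2578]
ee_rot: [-0.492, 3.049, -0.07]
ft_force: [0.2, 0.4, 0.5]
grip_width: -0.0003
grip_force: 0.0
```

```bash
python3 - <<'E'
from h import *
np.set_printoptions(precision=3,suppress=True)
s=arm.read_state();print(s["tool_pos"],rot(s["ee_rot"]),s["joint_pos"])
E
```

```text
[ 0.749 -0.452  0.258] [[-0.948 -0.313  0.059]
 [-0.315  0.948 -0.037]
 [-0.045 -0.053 -0.998]] [-0.309  1.011  1.492  0.018 -1.984 -0.934]
```

Request:
{"api": "apply_moves", "payload": {
  "increments": [
    {"x": 1, "y": -0.6, "z": 1, "turn": 0, "jaw": 1},
    {"x": 1, "y": -0.6, "z": 1, "turn": 0, "jaw": 1},
    {"x": 1, "y": -0.6, "z": 1, "turn": 0, "jaw": 1},
    {"x": 1, "y": -0.6, "z": 1, "turn": 0, "jaw": 1},
    {"x": 1, "y": -0.6, "z": 1, "turn": 0, "jaw": 1}
  ]
}}

```text
clock: 2.6
tool_pos: [0.7441, -0.4488, 0.2901]
ee_rot: [-0.488, 3.023, -0.105]
ft_force: [0.3, -0.4, 0.5]
grip_width: -0.0001
grip_force: 0.0
```

Request:
{"api": "apply_moves", "payload": {
  "increments": [
    {"x": -0.2, "y": 0.12, "z": 0, "turn": 0, "jaw": 1},
    {"x": -0.2, "y": 0.12, "z": 0, "turn": 0, "jaw": 1},
    {"x": -0.2, "y": 0.12, "z": 0, "turn": 0, "jaw": 1},
    {"x": -0.2, "y": 0.12, "z": 0, "turn": 0, "jaw": 1},
    {"x": -0.2, "y": 0.12, "z": 0, "turn": 0, "jaw": 1}
  ]
}}

```text
clock: 3.02
tool_pos: [0.6434, -0.3885, 0.2885]
ee_rot: [-0.488, 3.023, -0.105]
ft_force: [0.2, 0.7, 2.3]
grip_width: -0.0
grip_force: 0.0
```

```bash
python3 - <<'E'
from h import *
np.set_printoptions(precision=3,suppress=True)
s=arm.read_state();print(s["tool_pos"],rot(s["ee_rot"]),s["joint_pos"])
E
```

```text
[ 0.643 -0.388  0.288] [[-0.946 -0.311  0.087]
 [-0.316  0.947 -0.055]
 [-0.065 -0.08  -0.995]] [-0.263  0.385  0.612  0.031 -1.699 -0.982]
```

The commanded tilt persists after an out-of-reach push, so I can lean the tool outward by reaching past the limit. I'll do this at an azimuth near the lid's yaw.

Request:
{"api": "apply_moves", "payload": {
  "increments": [
    {"x": 0.02, "y": 0.4, "z": 0.04, "turn": 0, "jaw": 1},
    {"x": 0.02, "y": 0.4, "z": 0.04, "turn": 0, "jaw": 1},
    {"x": 0.02, "y": 0.4, "z": 0.04, "turn": 0, "jaw": 1},
    {"x": 0.02, "y": 0.4, "z": 0.04, "turn": 0, "jaw": 1},
    {"x": 0.02, "y": 0.4, "z": 0.04, "turn": 0, "jaw": 1}
  ]
}}

```text
clock: 3.43
tool_pos: [0.6542, -0.1865, 0.3103]
ee_rot: [-0.488, 3.022, -0.103]
ft_force: [0.9, -0.0, 0.1]
grip_width: -0.0004
grip_force: 0.0
```

Request:
{"api": "apply_moves", "payload": {
  "increments": [
    {"x": 0.02, "y": 0.4, "z": 0.04, "turn": 0, "jaw": 1},
    {"x": 0.02, "y": 0.4, "z": 0.04, "turn": 0, "jaw": 1},
    {"x": 0.02, "y": 0.4, "z": 0.04, "turn": 0, "jaw": 1},
    {"x": 0.02, "y": 0.4, "z": 0.04, "turn": 0, "jaw": 1},
    {"x": 0.02, "y": 0.4, "z": 0.04, "turn": 0, "jaw": 1}
  ]
}}

```text
clock: 3.85
tool_pos: [0.6642, 0.0138, 0.33]
ee_rot: [-0.489, 3.022, -0.102]
ft_force: [1.0, -0.6, 0.0]
grip_width: -0.0001
grip_force: 0.0
```

Request:
{"api": "apply_moves", "payload": {
  "increments": [
    {"x": 0.02, "y": 0.4, "z": 0.04, "turn": 0, "jaw": 1},
    {"x": 0.02, "y": 0.4, "z": 0.04, "turn": 0, "jaw": 1},
    {"x": 0.02, "y": 0.4, "z": 0.04, "turn": 0, "jaw": 1},
    {"x": 0.02, "y": 0.4, "z": 0.04, "turn": 0, "jaw": 1},
    {"x": 0.02, "y": 0.4, "z": 0.04, "turn": 0, "jaw": 1}
  ]
}}

```text
clock: 4.27
tool_pos: [0.674, 0.2138, 0.3496]
ee_rot: [-0.489, 3.023, -0.101]
ft_force: [0.7, -0.6, 0.4]
grip_width: -0.0002
grip_force: 0.0
```

Request:
{"api": "apply_moves", "payload": {
  "increments": [
    {"x": 1, "y": 0.32, "z": 0.4, "turn": 0, "jaw": 1},
    {"x": 1, "y": 0.32, "z": 0.4, "turn": 0, "jaw": 1},
    {"x": 1, "y": 0.32, "z": 0.4, "turn": 0, "jaw": 1},
    {"x": 1, "y": 0.32, "z": 0.4, "turn": 0, "jaw": 1},
    {"x": 1, "y": 0.32, "z": 0.4, "turn": 0, "jaw": 1}
  ]
}}

```text
clock: 4.68
tool_pos: [0.7678, 0.241, 0.3779]
ee_rot: [-0.484, 3.001, -0.104]
ft_force: [24.2, -18.2, 73.9]
grip_width: 0.0
grip_force: 0.0
```

Request:
{"api": "apply_moves", "payload": {
  "increments": [
    {"x": 1, "y": 0.32, "z": 0.4, "turn": 0, "jaw": 1},
    {"x": 1, "y": 0.32, "z": 0.4, "turn": 0, "jaw": 1},
    {"x": 1, "y": 0.32, "z": 0.4, "turn": 0, "jaw": 1},
    {"x": 1, "y": 0.32, "z": 0.4, "turn": 0, "jaw": 1},
    {"x": 1, "y": 0.32, "z": 0.4, "turn": 0, "jaw": 1}
  ]
}}

```text
clock: 5.1
tool_pos: [0.8058, 0.2495, 0.346]
ee_rot: [-0.48, 2.963, -0.09]
ft_force: [0.0, -0.7, -0.4]
grip_width: 0.0003
grip_force: 0.0
```

Request:
{"api": "apply_moves", "payload": {
  "increments": [
    {"x": 1, "y": 0.32, "z": 0.4, "turn": 0, "jaw": 1},
    {"x": 1, "y": 0.32, "z": 0.4, "turn": 0, "jaw": 1},
    {"x": 1, "y": 0.32, "z": 0.4, "turn": 0, "jaw": 1},
    {"x": 1, "y": 0.32, "z": 0.4, "turn": 0, "jaw": 1},
    {"x": 1, "y": 0.32, "z": 0.4, "turn": 0, "jaw": 1}
  ]
}}

```text
clock: 5.52
tool_pos: [0.8388, 0.2567, 0.3154]
ee_rot: [-0.478, 2.931, -0.085]
ft_force: [-0.0, 1.0, -0.0]
grip_width: 0.0001
grip_force: 0.0
```

```bash
cat >> h.py <<'E'
def tilt():
    s=arm.read_state();M=rot(s["ee_rot"]);z=M[:,2];y=M[:,1]
    print("clk",round(s["clock"],2),"p",s["tool_pos"].round(4),"tilt",round(np.arccos(-z[2]),3),"az",round(np.degrees(np.arctan2(z[1],z[0])),1),"yaw x",round(np.degrees(np.arctan2(-y[0],y[1])),1),"yz",round(y[2],3),"q",s["joint_pos"].round(2),"F",s["ft_force"].round(1))
E
python3 -c "
from h import *
tilt()"
```

```text
clk 5.52 p [0.8388 0.2567 0.3154] tilt 0.18 az -9.2 yaw x 18.1 yz -0.084 q [ 0.57  0.97  1.49  0.13 -1.96 -1.76] F [-0.  1. -0.]
```

Request:
{"api": "apply_moves", "payload": {
  "increments": [
    {"x": 1, "y": 0.32, "z": 0.8, "turn": 0, "jaw": 1},
    {"x": 1, "y": 0.32, "z": 0.8, "turn": 0, "jaw": 1},
    {"x": 1, "y": 0.32, "z": 0.8, "turn": 0, "jaw": 1},
    {"x": 1, "y": 0.32, "z": 0.8, "turn": 0, "jaw": 1},
    {"x": 1, "y": 0.32, "z": 0.8, "turn": 0, "jaw": 1}
  ]
}}

```text
clock: 5.93
tool_pos: [0.8436, 0.2548, 0.3327]
ee_rot: [-0.474, 2.894, -0.079]
ft_force: [0.6, -0.4, 0.1]
grip_width: 0.0003
grip_force: 0.0
```

Request:
{"api": "apply_moves", "payload": {
  "increments": [
    {"x": 1, "y": 0.32, "z": 0.8, "turn": 0, "jaw": 1},
    {"x": 1, "y": 0.32, "z": 0.8, "turn": 0, "jaw": 1},
    {"x": 1, "y": 0.32, "z": 0.8, "turn": 0, "jaw": 1},
    {"x": 1, "y": 0.32, "z": 0.8, "turn": 0, "jaw": 1},
    {"x": 1, "y": 0.32, "z": 0.8, "turn": 0, "jaw": 1}
  ]
}}

```text
clock: 6.35
tool_pos: [0.8503, 0.2542, 0.3454]
ee_rot: [-0.47, 2.859, -0.074]
ft_force: [-0.4, -0.5, -0.1]
grip_width: 0.0002
grip_force: 0.0
```

Request:
{"api": "apply_moves", "payload": {
  "increments": [
    {"x": 1, "y": 0.32, "z": 0.8, "turn": 0, "jaw": 1},
    {"x": 1, "y": 0.32, "z": 0.8, "turn": 0, "jaw": 1},
    {"x": 1, "y": 0.32, "z": 0.8, "turn": 0, "jaw": 1},
    {"x": 1, "y": 0.32, "z": 0.8, "turn": 0, "jaw": 1},
    {"x": 1, "y": 0.32, "z": 0.8, "turn": 0, "jaw": 1}
  ]
}}

```text
clock: 6.77
tool_pos: [0.8578, 0.2541, 0.3574]
ee_rot: [-0.466, 2.822, -0.068]
ft_force: [-0.5, 0.5, -0.0]
grip_width: -0.0003
grip_force: 0.0
```

Request:
{"api": "apply_moves", "payload": {
  "increments": [
    {"x": 1, "y": 0.32, "z": 0.8, "turn": 0, "jaw": 1},
    {"x": 1, "y": 0.32, "z": 0.8, "turn": 0, "jaw": 1},
    {"x": 1, "y": 0.32, "z": 0.8, "turn": 0, "jaw": 1},
    {"x": 1, "y": 0.32, "z": 0.8, "turn": 0, "jaw": 1},
    {"x": 1, "y": 0.32, "z": 0.8, "turn": 0, "jaw": 1}
  ]
}}

```text
clock: 7.18
tool_pos: [0.8663, 0.2548, 0.3686]
ee_rot: [-0.462, 2.785, -0.063]
ft_force: [0.3, 0.3, 0.8]
grip_width: 0.0
grip_force: 0.0
```

Request:
{"api": "apply_moves", "payload": {
  "increments": [
    {"x": 1, "y": 0.32, "z": 0.8, "turn": 0, "jaw": 1},
    {"x": 1, "y": 0.32, "z": 0.8, "turn": 0, "jaw": 1},
    {"x": 1, "y": 0.32, "z": 0.8, "turn": 0, "jaw": 1},
    {"x": 1, "y": 0.32, "z": 0.8, "turn": 0, "jaw": 1},
    {"x": 1, "y": 0.32, "z": 0.8, "turn": 0, "jaw": 1}
  ]
}}

```text
clock: 7.6
tool_pos: [0.8753, 0.2559, 0.3788]
ee_rot: [-0.458, 2.748, -0.057]
ft_force: [-0.0, -1.2, -0.6]
grip_width: 0.0001
grip_force: 0.0
```

```bash
python3 -c "
from h import *
tilt()"
```

```text
clk 7.6 p [0.8753 0.2559 0.3788] tilt 0.357 az 2.9 yaw x 18.0 yz -0.096 q [ 0.57  0.92  1.49  0.18 -1.82 -1.74] F [-0.  -1.2 -0.6]
```

Request:
{"api": "apply_moves", "payload": {
  "increments": [
    {"x": 1, "y": 0.4, "z": 0.8, "turn": 0, "jaw": 1},
    {"x": 1, "y": 0.4, "z": 0.8, "turn": 0, "jaw": 1},
    {"x": 1, "y": 0.4, "z": 0.8, "turn": 0, "jaw": 1},
    {"x": 1, "y": 0.4, "z": 0.8, "turn": 0, "jaw": 1},
    {"x": 1, "y": 0.4, "z": 0.8, "turn": 0, "jaw": 1}
  ]
}}

```text
clock: 8.02
tool_pos: [0.883, 0.2671, 0.3869]
ee_rot: [-0.454, 2.711, -0.051]
ft_force: [-0.7, -0.0, 0.8]
grip_width: 0.0001
grip_force: 0.0
```

Request:
{"api": "apply_moves", "payload": {
  "increments": [
    {"x": 1, "y": 0.4, "z": 0.8, "turn": 0, "jaw": 1},
    {"x": 1, "y": 0.4, "z": 0.8, "turn": 0, "jaw": 1},
    {"x": 1, "y": 0.4, "z": 0.8, "turn": 0, "jaw": 1},
    {"x": 1, "y": 0.4, "z": 0.8, "turn": 0, "jaw": 1},
    {"x": 1, "y": 0.4, "z": 0.8, "turn": 0, "jaw": 1}
  ]
}}

```text
clock: 8.43
tool_pos: [0.8916, 0.2768, 0.395]
ee_rot: [-0.45, 2.673, -0.045]
ft_force: [0.1, 0.1, -0.2]
grip_width: 0.0001
grip_force: 0.0
```

Request:
{"api": "apply_moves", "payload": {
  "increments": [
    {"x": 1, "y": 0.4, "z": 0.8, "turn": 0, "jaw": 1},
    {"x": 1, "y": 0.4, "z": 0.8, "turn": 0, "jaw": 1},
    {"x": 1, "y": 0.4, "z": 0.8, "turn": 0, "jaw": 1},
    {"x": 1, "y": 0.4, "z": 0.8, "turn": 0, "jaw": 1},
    {"x": 1, "y": 0.4, "z": 0.8, "turn": 0, "jaw": 1}
  ]
}}

```text
clock: 8.85
tool_pos: [0.9007, 0.2857, 0.4031]
ee_rot: [-0.445, 2.634, -0.039]
ft_force: [-0.2, -0.4, -0.4]
grip_width: 0.0001
grip_force: 0.0
```

Request:
{"api": "apply_moves", "payload": {
  "increments": [
    {"x": 1, "y": 0.4, "z": 0.8, "turn": 0, "jaw": 1},
    {"x": 1, "y": 0.4, "z": 0.8, "turn": 0, "jaw": 1},
    {"x": 1, "y": 0.4, "z": 0.8, "turn": 0, "jaw": 1},
    {"x": 1, "y": 0.4, "z": 0.8, "turn": 0, "jaw": 1},
    {"x": 1, "y": 0.4, "z": 0.8, "turn": 0, "jaw": 1}
  ]
}}

```text
clock: 9.27
tool_pos: [0.9093, 0.293, 0.413]
ee_rot: [-0.441, 2.595, -0.032]
ft_force: [-0.4, 0.2, 0.8]
grip_width: 0.0001
grip_force: 0.0
```

Request:
{"api": "apply_moves", "payload": {
  "increments": [
    {"x": 1, "y": 0.4, "z": 0.8, "turn": 0, "jaw": 1},
    {"x": 1, "y": 0.4, "z": 0.8, "turn": 0, "jaw": 1},
    {"x": 1, "y": 0.4, "z": 0.8, "turn": 0, "jaw": 1},
    {"x": 1, "y": 0.4, "z": 0.8, "turn": 0, "jaw": 1},
    {"x": 1, "y": 0.4, "z": 0.8, "turn": 0, "jaw": 1}
  ]
}}

```text
clock: 9.68
tool_pos: [0.9409, 0.3111, 0.196]
ee_rot: [-0.518, 2.787, -0.164]
ft_force: [7.6, 5.7, -17.2]
grip_width: -0.0
grip_force: 0.0
```

Request:
{"api": "apply_moves", "payload": {
  "increments": [
    {"x": 1, "y": 0.4, "z": 0.8, "turn": 0, "jaw": 1},
    {"x": 1, "y": 0.4, "z": 0.8, "turn": 0, "jaw": 1},
    {"x": 1, "y": 0.4, "z": 0.8, "turn": 0, "jaw": 1},
    {"x": 1, "y": 0.4, "z": 0.8, "turn": 0, "jaw": 1},
    {"x": 1, "y": 0.4, "z": 0.8, "turn": 0, "jaw": 1}
  ]
}}

```text
clock: 10.1
tool_pos: [0.9582, 0.3128, 0.1712]
ee_rot: [-0.514, 2.772, -0.154]
ft_force: [4.7, 3.7, -20.9]
grip_width: -0.0
grip_force: 0.0
```

```bash
python3 -c "
from h import *
tilt()"
```

```text
clk 10.1 p [0.9582 0.3128 0.1712] tilt 0.336 az -8.3 yaw x 19.6 yz -0.161 q [ 0.59  1.16  1.46  0.22 -1.62 -1.75] F [  4.7   3.7 -20.9]
```

```bash
python3 - <<'E'
from h import *
s=arm.snapshot("scene");save(s,"scene1");tilt()
s=arm.snapshot("top");save(s,"top1")
a=np.hstack([cv2.imread("pics/scene1.png")[:,100:500],cv2.imread("pics/top1.png")[:,50:450]]);cv2.imwrite("pics/c1.png",a)
E
```

```text
clk 10.15 p [0.9626 0.3148 0.1828] tilt 0.353 az -4.8 yaw x 19.4 yz -0.15 q [ 0.59  1.14  1.45  0.22 -1.6  -1.76] F [ 2.8  1.4 -9. ]
```

View pics/c1.png

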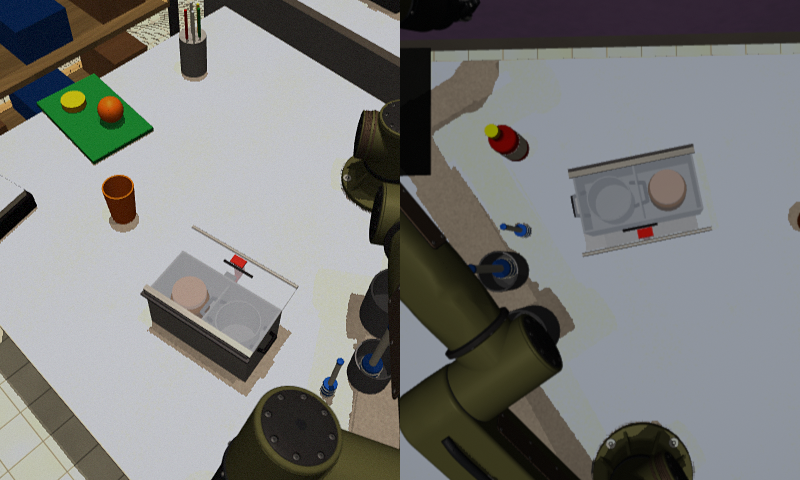

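The view shows nothing disturbed. The arm reaches over the far left with its forearm beside the cups, and the station and brush are unchanged. The tool sagged at full stretch, so I'll back in slightly and check.

Request:
{"api": "apply_moves", "payload": {
  "increments": [
    {"x": 0, "y": 0, "z": 0, "turn": 0, "jaw": 1},
    {"x": 0, "y": 0, "z": 0, "turn": 0, "jaw": 1},
    {"x": -0.04, "y": -0.01, "z": 0, "turn": 0, "jaw": 1},
    {"x": -0.08, "y": -0.03, "z": 0, "turn": 0, "jaw": 1},
    {"x": -0.12, "y": -0.04, "z": 0, "turn": 0, "jaw": 1}
  ]
}}

```text
clock: 10.62
tool_pos: [0.9207, 0.2981, 0.2621]
ee_rot: [-0.479, 2.684, -0.101]
ft_force: [1.5, 2.4, 1.3]
grip_width: -0.0001
grip_force: 0.0
```

```bash
python3 -c "
from h import *
tilt()"
```

```text
clk 10.62 p [0.9207 0.2981 0.2621] tilt 0.42 az 0.1 yaw x 18.6 yz -0.14 q [ 0.6   0.75  0.94  0.23 -1.41 -1.82] F [1.5 2.4 1.3]
```

Request:
{"api": "apply_moves", "payload": {
  "increments": [
    {"x": -0.08, "y": -0.05, "z": 0.02, "turn": 0, "jaw": 1},
    {"x": -0.16, "y": -0.1, "z": 0.04, "turn": 0, "jaw": 1},
    {"x": -0.24, "y": -0.15, "z": 0.06, "turn": 0, "jaw": 1},
    {"x": -0.24, "y": -0.15, "z": 0.06, "turn": 0, "jaw": 1},
    {"x": -0.24, "y": -0.15, "z": 0.06, "turn": 0, "jaw": 1}
  ]
}}

```text
clock: 11.03
tool_pos: [0.7974, 0.2201, 0.2998]
ee_rot: [-0.476, 2.677, -0.097]
ft_force: [-0.2, -0.7, 0.7]
grip_width: 0.0001
grip_force: 0.0
```

```bash
python3 -c "
from h import *
tilt()"
```

```text
clk 11.03 p [0.7974 0.2201 0.2998] tilt 0.427 az 0.6 yaw x 18.5 yz -0.139 q [ 0.61  0.28  0.36  0.24 -1.31 -1.85] F [-0.2 -0.7  0.7]
```

Request:
{"api": "apply_moves", "payload": {
  "increments": [
    {"x": -0.228, "y": -0.19, "z": 0, "turn": 0, "jaw": 1},
    {"x": -0.228, "y": -0.19, "z": 0, "turn": 0, "jaw": 1},
    {"x": -0.228, "y": -0.19, "z": 0, "turn": 0, "jaw": 1},
    {"x": -0.228, "y": -0.19, "z": 0, "turn": 0, "jaw": 1}
  ]
}}

```text
clock: 11.37
tool_pos: [0.6845, 0.126, 0.2923]
ee_rot: [-0.478, 2.681, -0.1]
ft_force: [0.7, 0.3, 1.6]
grip_width: 0.0001
grip_force: 0.0
```

Request:
{"api": "apply_moves", "payload": {
  "increments": [
    {"x": -0.228, "y": -0.19, "z": 0, "turn": 0, "jaw": 1},
    {"x": -0.228, "y": -0.19, "z": 0, "turn": 0, "jaw": 1},
    {"x": -0.228, "y": -0.19, "z": 0, "turn": 0, "jaw": 1},
    {"x": -0.228, "y": -0.19, "z": 0, "turn": 0, "jaw": 1}
  ]
}}

```text
clock: 11.7
tool_pos: [0.5703, 0.031, 0.2909]
ee_rot: [-0.477, 2.68, -0.1]
ft_force: [0.5, 0.8, 0.2]
grip_width: 0.0001
grip_force: 0.0
```

Request:
{"api": "apply_moves", "payload": {
  "increments": [
    {"x": -0.228, "y": -0.19, "z": 0, "turn": 0, "jaw": 1},
    {"x": -0.228, "y": -0.19, "z": 0, "turn": 0, "jaw": 1},
    {"x": -0.228, "y": -0.19, "z": 0, "turn": 0, "jaw": 1},
    {"x": -0.228, "y": -0.19, "z": 0, "turn": 0, "jaw": 1}
  ]
}}

```text
clock: 12.03
tool_pos: [0.4561, -0.0639, 0.2895]
ee_rot: [-0.478, 2.679, -0.102]
ft_force: [1.0, -1.1, 1.0]
grip_width: -0.0004
grip_force: 0.0
```

```bash
python3 -c "
from h import *
tilt()"
```

```text
clk 12.03 p [ 0.4561 -0.0639  0.2895] tilt 0.425 az 0.2 yaw x 18.6 yz -0.142 q [ 0.46 -0.77 -0.5   0.19 -1.46 -1.66] F [ 1.  -1.1  1. ]
```

Request:
{"api": "apply_moves", "payload": {
  "increments": [
    {"x": 0, "y": 0, "z": -0.38, "turn": 0, "jaw": 1},
    {"x": 0, "y": 0, "z": -0.38, "turn": 0, "jaw": 1},
    {"x": 0, "y": 0, "z": -0.38, "turn": 0, "jaw": 1},
    {"x": 0, "y": 0, "z": -0.38, "turn": 0, "jaw": 1},
    {"x": 0, "y": 0, "z": -0.38, "turn": 0, "jaw": 1}
  ]
}}

```text
clock: 12.45
tool_pos: [0.4591, -0.0609, 0.0927]
ee_rot: [-0.48, 2.686, -0.101]
ft_force: [0.7, 0.2, -0.1]
grip_width: 0.0004
grip_force: 0.0
```

Request:
{"api": "apply_moves", "payload": {
  "increments": [
    {"x": 0.05, "y": 0.009, "z": 0, "turn": 0, "jaw": 1},
    {"x": 0.1, "y": 0.018, "z": 0, "turn": 0, "jaw": 1},
    {"x": 0.1, "y": 0.018, "z": 0, "turn": 0, "jaw": 1}
  ]
}}

```text
clock: 12.7
tool_pos: [0.5126, -0.0516, 0.0969]
ee_rot: [-0.481, 2.685, -0.105]
ft_force: [-1.5, 0.2, -0.2]
grip_width: -0.0001
grip_force: 0.0
```

```bash
python3 - <<'E'
from h import *
tilt()
a=arm.snapshot("scene");b=arm.snapshot("top")
A=cv2.resize(a["pixels"][200:320,260:420],(400,300),interpolation=cv2.INTER_CUBIC);B=cv2.resize(b["pixels"][170:290,220:380],(400,300),interpolation=cv2.INTER_CUBIC)
cv2.imwrite("pics/c2.png",np.hstack([A,B])[:,:,::-1]*1)
E
```

```text
clk 12.7 p [ 0.5126 -0.0516  0.0969] tilt 0.419 az -0.3 yaw x 18.7 yz -0.143 q [ 0.41 -0.64 -0.79  0.19 -1.05 -1.7 ] F [-1.5  0.2 -0.2]
```

View pics/c2.png

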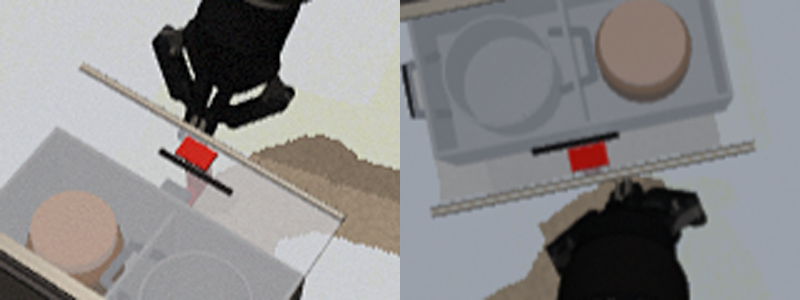

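The fingertips are just under the rod at (625,185) in the right crop, right beside the red plate. I'll go forward until they touch the rod.

Request:
{"api": "apply_moves", "payload": {
  "increments": [
    {"x": 0.008, "y": 0.001, "z": 0, "turn": 0, "jaw": 1},
    {"x": 0.016, "y": 0.003, "z": 0, "turn": 0, "jaw": 1},
    {"x": 0.016, "y": 0.003, "z": 0, "turn": 0, "jaw": 1}
  ]
}}

```text
clock: 13.05
tool_pos: [0.5183, -0.0505, 0.0937]
ee_rot: [-0.482, 2.691, -0.106]
ft_force: [-0.2, 0.5, 0.2]
grip_width: -0.0003
grip_force: 0.0
```

Request:
{"api": "apply_moves", "payload": {
  "increments": [
    {"x": -0.004, "y": 0.018, "z": 0, "turn": 0, "jaw": 1},
    {"x": -0.004, "y": 0.018, "z": 0, "turn": 0, "jaw": 1}
  ]
}}

```text
clock: 13.22
tool_pos: [0.5155, -0.0413, 0.0922]
ee_rot: [-0.483, 2.694, -0.107]
ft_force: [0.6, -0.3, -0.6]
grip_width: -0.0
grip_force: 0.0
```

Request:
{"api": "apply_moves", "payload": {
  "increments": [
    {"x": 0.01, "y": 0.002, "z": 0, "turn": 0, "jaw": 1},
    {"x": 0.01, "y": 0.002, "z": 0, "turn": 0, "jaw": 1}
  ]
}}

```text
clock: 13.38
tool_pos: [0.5207, -0.0409, 0.0913]
ee_rot: [-0.484, 2.696, -0.108]
ft_force: [-0.5, 0.4, 0.3]
grip_width: -0.0002
grip_force: 0.5
```

Request:
{"api": "apply_moves", "payload": {
  "increments": [
    {"x": -0.002, "y": 0.01, "z": 0, "turn": 0, "jaw": 1},
    {"x": -0.002, "y": 0.01, "z": 0, "turn": 0, "jaw": 1}
  ]
}}

```text
clock: 13.55
tool_pos: [0.5196, -0.0359, 0.0914]
ee_rot: [-0.483, 2.695, -0.109]
ft_force: [1.2, -2.2, -0.1]
grip_width: 0.0
grip_force: 1.0
```

Request:
{"api": "apply_moves", "payload": {
  "increments": [
    {"x": -0.002, "y": 0.01, "z": 0, "turn": 0, "jaw": 1},
    {"x": -0.002, "y": 0.01, "z": 0, "turn": 0, "jaw": 1}
  ]
}}

```text
clock: 13.72
tool_pos: [0.5185, -0.0307, 0.0913]
ee_rot: [-0.483, 2.695, -0.109]
ft_force: [0.1, -2.8, -0.6]
grip_width: -0.0001
grip_force: 1.2
```

The catch is being felt at about −2.8 N in y. I'll push 5 mm more, then lift.

Request:
{"api": "apply_moves", "payload": {
  "increments": [
    {"x": -0.002, "y": 0.01, "z": 0, "turn": 0, "jaw": 1},
    {"x": -0.002, "y": 0.01, "z": 0, "turn": 0, "jaw": 1}
  ]
}}

```text
clock: 13.88
tool_pos: [0.5175, -0.0256, 0.0913]
ee_rot: [-0.484, 2.695, -0.108]
ft_force: [1.6, -3.5, -0.7]
grip_width: 0.0001
grip_force: 1.5
```

Request:
{"api": "apply_moves", "payload": {
  "increments": [
    {"x": 0.006, "y": 0.003, "z": 0.01, "turn": 0, "jaw": 1},
    {"x": 0.008, "y": 0.004, "z": 0.02, "turn": 0, "jaw": 1}
  ]
}}

```text
clock: 14.05
tool_pos: [0.5183, -0.0252, 0.0974]
ee_rot: [-0.484, 2.706, -0.11]
ft_force: [-10.7, -5.4, -4.8]
grip_width: -0.0003
grip_force: 5.8
```

```bash
python3 - <<'E'
from h import *
tilt()
a=arm.snapshot("scene");b=arm.snapshot("top")
A=cv2.resize(a["pixels"][200:320,260:420],(400,300),interpolation=cv2.INTER_CUBIC);B=cv2.resize(b["pixels"][170:290,220:380],(400,300),interpolation=cv2.INTER_CUBIC)
cv2.imwrite("pics/c3.png",np.hstack([A,B])[:,:,::-1]*1)
E
```

```text
clk 14.05 p [ 0.5183 -0.0252  0.0974] tilt 0.399 az -1.3 yaw x 18.7 yz -0.143 q [ 0.48 -0.61 -0.76  0.21 -1.07 -1.77] F [-10.7  -5.4  -4.8]
```

View pics/c3.png

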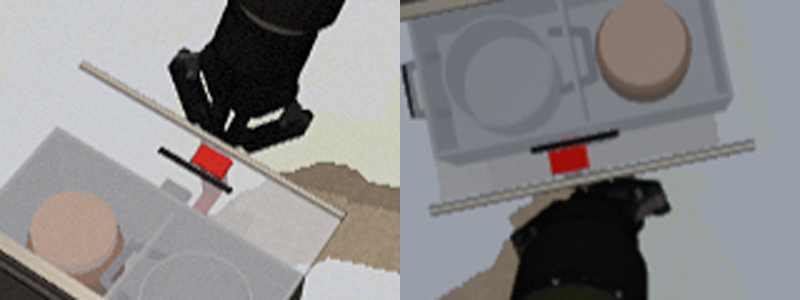

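The plate has moved left about 16 mm (588→568 in the right crop), so the catch should be clear. Now I'll lift.

Request:
{"api": "apply_moves", "payload": {
  "increments": [
    {"x": 0, "y": 0.002, "z": 0.014, "turn": 0, "jaw": 1},
    {"x": 0, "y": 0.002, "z": 0.028, "turn": 0, "jaw": 1}
  ]
}}

```text
clock: 14.32
tool_pos: [0.5181, -0.0245, 0.1109]
ee_rot: [-0.484, 2.707, -0.11]
ft_force: [-9.1, -5.3, -2.7]
grip_width: -0.0003
grip_force: 5.8
```

Request:
{"api": "apply_moves", "payload": {
  "increments": [
    {"x": 0, "y": 0, "z": 0.014, "turn": 0, "jaw": 1},
    {"x": 0, "y": 0, "z": 0.028, "turn": 0, "jaw": 1}
  ]
}}

```text
clock: 14.48
tool_pos: [0.5189, -0.0242, 0.1261]
ee_rot: [-0.483, 2.704, -0.11]
ft_force: [-6.0, -4.4, -3.4]
grip_width: 0.0001
grip_force: 3.6
```

```bash
cat >> h.py <<'E'
def lid():
    s=arm.snapshot("top");A=cloud(s);c=s["pixels"].astype(int)
    r=(c[...,0]>110)&(c[...,1]<60)&(c[...,2]<60)&(A[...,0]<.72)&(A[...,0]>.4)&(A[...,1]<.1)&(A[...,1]>-.15)&(A[...,2]>.12)
    p=np.median(A[r],0);l=np.array([(.984*(p[0]-.5085)+.179*(p[1]+.0235)),-.179*(p[0]-.5085)+.984*(p[1]+.0235),p[2]])
    print("plate n",r.sum(),p.round(4),"lidframe",l.round(4),"angle",round(np.arcsin((p[2]-.14)/.155),3))
E
python3 -c "
from h import *
tilt();lid()"
```

```text
clk 14.48 p [ 0.5189 -0.0242  0.1261] tilt 0.4 az -1.3 yaw x 18.7 yz -0.143 q [ 0.48 -0.61 -0.71  0.21 -1.12 -1.76] F [-6.  -4.4 -3.4]
plate n 138 [ 0.5311 -0.0047  0.1936] lidframe [0.0256 0.0145 0.1936] angle 0.353
```

The lid is at about 0.35 rad with the hook passed. I'll follow the lid's arc upward.

Request:
{"api": "apply_moves", "payload": {
  "increments": [
    {"x": 0.014, "y": 0.002, "z": 0.032, "turn": 0, "jaw": 1},
    {"x": 0.03, "y": 0.005, "z": 0.061, "turn": 0, "jaw": 1},
    {"x": 0.05, "y": 0.009, "z": 0.09, "turn": 0, "jaw": 1},
    {"x": 0.072, "y": 0.013, "z": 0.115, "turn": 0, "jaw": 1},
    {"x": 0.072, "y": 0.013, "z": 0.115, "turn": 0, "jaw": 1}
  ]
}}

```text
clock: 14.95
tool_pos: [0.5499, -0.0263, 0.1938]
ee_rot: [-0.477, 2.714, -0.13]
ft_force: [-85.7, -18.4, 51.5]
grip_width: -0.0002
grip_force: 51.4
```

```bash
python3 -c "
from h import *
tilt();lid()"
```

```text
clk 14.95 p [ 0.5499 -0.0263  0.1938] tilt 0.394 az -3.7 yaw x 18.3 yz -0.154 q [ 0.45 -0.5  -0.52  0.2  -1.21 -1.71] F [-85.7 -18.4  51.5]
plate n 174 [ 0.5681 -0.0075  0.2477] lidframe [0.0615 0.0051 0.2477] angle 0.768
```

There's a hard jam with 86 N against the tool, so I'll unload along the force direction at once.

Request:
{"api": "apply_moves", "payload": {
  "increments": [
    {"x": -0.016, "y": -0.002, "z": 0.016, "turn": 0, "jaw": 1},
    {"x": -0.024, "y": -0.004, "z": 0.024, "turn": 0, "jaw": 1}
  ]
}}

```text
clock: 15.17
tool_pos: [0.5451, -0.0198, 0.2017]
ee_rot: [-0.48, 2.693, -0.109]
ft_force: [1.3, -2.5, -1.4]
grip_width: 0.0002
grip_force: 1.5
```

```bash
python3 - <<'E'
from h import *
tilt();lid()
a=arm.snapshot("scene");b=arm.snapshot("top")
A=cv2.resize(a["pixels"][170:320,240:440],(400,300),interpolation=cv2.INTER_CUBIC);B=cv2.resize(b["pixels"][140:290,200:400],(400,300),interpolation=cv2.INTER_CUBIC)
cv2.imwrite("pics/c4.png",np.hstack([A,B])[:,:,::-1]*1)
E
```

```text
clk 15.17 p [ 0.5451 -0.0198  0.2017] tilt 0.411 az -0.9 yaw x 18.6 yz -0.144 q [ 0.46 -0.53 -0.53  0.2  -1.21 -1.71] F [ 1.3 -2.5 -1.4]
plate n 179 [ 0.5666 -0.0013  0.248 ] lidframe [0.0612 0.0115 0.248 ] angle 0.771
```

View pics/c4.png

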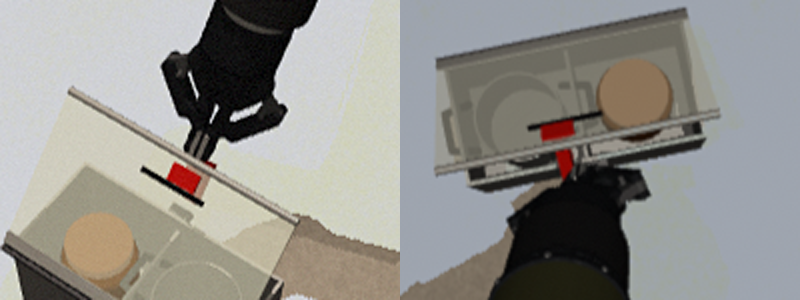

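The lid holds at 0.77, the black bar belongs to the lid, and the fingers were caught at the catch's foot (565,165 right crop). I'll slide right, clear of the catch, before pushing the bare lid.

Request:
{"api": "apply_moves", "payload": {
  "increments": [
    {"x": -0.01, "y": -0.002, "z": 0, "turn": 0, "jaw": 1},
    {"x": 0.0, "y": -0.05, "z": 0, "turn": 0, "jaw": 1},
    {"x": 0.012, "y": -0.12, "z": 0, "turn": 0, "jaw": 1},
    {"x": 0.012, "y": -0.12, "z": 0, "turn": 0, "jaw": 1}
  ]
}}

```text
clock: 15.65
tool_pos: [0.5516, -0.0816, 0.1976]
ee_rot: [-0.479, 2.698, -0.108]
ft_force: [-1.1, 0.7, -1.0]
grip_width: -0.0
grip_force: 0.0
```

Request:
{"api": "apply_moves", "payload": {
  "increments": [
    {"x": 0.02, "y": 0.004, "z": 0, "turn": 0, "jaw": 1},
    {"x": 0.04, "y": 0.007, "z": 0, "turn": 0, "jaw": 1},
    {"x": 0.06, "y": 0.011, "z": 0.01, "turn": 0, "jaw": 1},
    {"x": 0.06, "y": 0.011, "z": 0.01, "turn": 0, "jaw": 1}
  ]
}}

```text
clock: 15.98
tool_pos: [0.582, -0.0722, 0.2022]
ee_rot: [-0.484, 2.698, -0.107]
ft_force: [-0.3, -0.1, -1.2]
grip_width: 0.0001
grip_force: 0.1
```

```bash
python3 -c "
from h import *
tilt();lid()"
```

```text
clk 15.98 p [ 0.582  -0.0722  0.2022] tilt 0.406 az -0.8 yaw x 18.8 yz -0.142 q [ 0.3  -0.4  -0.41  0.13 -1.17 -1.54] F [-0.3 -0.1 -1.2]
plate n 170 [ 0.5718 -0.0153  0.2501] lidframe [ 0.0637 -0.0033  0.2501] angle 0.79
```

Request:
{"api": "apply_moves", "payload": {
  "increments": [
    {"x": 0.03, "y": 0.005, "z": 0.026, "turn": 0, "jaw": 1},
    {"x": 0.06, "y": 0.011, "z": 0.05, "turn": 0, "jaw": 1},
    {"x": 0.06, "y": 0.011, "z": 0.05, "turn": 0, "jaw": 1}
  ]
}}

```text
clock: 16.28
tool_pos: [0.6127, -0.0665, 0.229]
ee_rot: [-0.484, 2.695, -0.107]
ft_force: [-1.2, -0.1, 0.2]
grip_width: 0.0002
grip_force: 0.0
```

Request:
{"api": "apply_moves", "payload": {
  "increments": [
    {"x": 0.03, "y": 0.005, "z": 0.016, "turn": 0, "jaw": 1},
    {"x": 0.06, "y": 0.011, "z": 0.032, "turn": 0, "jaw": 1},
    {"x": 0.06, "y": 0.011, "z": 0.032, "turn": 0, "jaw": 1}
  ]
}}

```text
clock: 16.53
tool_pos: [0.6422, -0.0611, 0.244]
ee_rot: [-0.484, 2.696, -0.107]
ft_force: [-1.2, -0.6, -1.0]
grip_width: 0.0002
grip_force: 0.0
```

```bash
python3 -c "
from h import *
tilt();lid()"
```

```text
clk 16.53 p [ 0.6422 -0.0611  0.244 ] tilt 0.408 az -0.7 yaw x 18.8 yz -0.143 q [ 0.28 -0.23 -0.2   0.12 -1.21 -1.52] F [-1.2 -0.6 -1. ]
plate n 107 [ 0.6176 -0.0047  0.287 ] lidframe [ 0.1107 -0.001   0.287 ] angle 1.247
```

Request:
{"api": "apply_moves", "payload": {
  "increments": [
    {"x": 0.04, "y": 0.007, "z": 0, "turn": 0, "jaw": 1},
    {"x": 0.08, "y": 0.014, "z": 0, "turn": 0, "jaw": 1},
    {"x": 0.12, "y": 0.021, "z": 0, "turn": 0, "jaw": 1},
    {"x": 0.14, "y": 0.025, "z": 0, "turn": 0, "jaw": 1},
    {"x": 0.14, "y": 0.025, "z": 0, "turn": 0, "jaw": 1}
  ]
}}

```text
clock: 17.0
tool_pos: [0.7116, -0.0491, 0.2432]
ee_rot: [-0.484, 2.697, -0.108]
ft_force: [-0.8, 0.3, -0.2]
grip_width: 0.0001
grip_force: 0.0
```

```bash
python3 - <<'E'
from h import *
tilt()
s=arm.snapshot("top");A=cloud(s)
m=(A[...,0]>.6)&(A[...,0]<.8)&(abs(A[...,1])<.15)&(A[...,2]>.2)
for z0 in(.2,.24,.27,.29):
    k=m&(A[...,2]>z0)&(A[...,2]<z0+.02);print(z0,k.sum(),np.median(A[k],0) if k.any() else 0)
cv2.imwrite("pics/t5.png",s["pixels"][:,:,::-1])
E
```

```text
clk 17.0 p [ 0.7116 -0.0491  0.2432] tilt 0.407 az -0.8 yaw x 18.7 yz -0.143 q [ 0.27 -0.04 -0.04  0.12 -1.19 -1.51] F [-0.8  0.3 -0.2]
0.2 255 [0.67465002 0.08530742 0.21078673]
0.24 363 [0.68473727 0.07269284 0.2499272 ]
0.27 606 [0.69702485 0.03617006 0.28059174]
0.29 1174 [0.70489706 0.01079474 0.30274674]
```

View pics/t5.png

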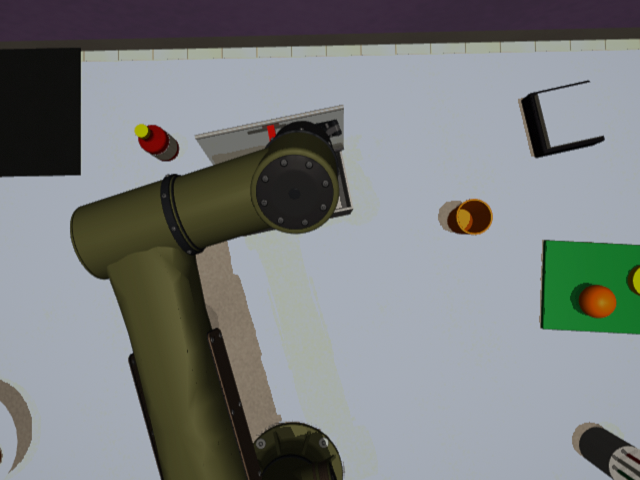

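The lid leans back about 0.2 rad past vertical (≈1.76). I'll withdraw, turn the tool to face the other way, and use the same reach-limit effect to bring it back upright.

Request:
{"api": "apply_moves", "payload": {
  "increments": [
    {"x": -0.05, "y": -0.009, "z": 0, "turn": 0, "jaw": 1},
    {"x": -0.12, "y": -0.021, "z": 0.02, "turn": 0, "jaw": 1},
    {"x": -0.2, "y": -0.036, "z": 0.05, "turn": 0, "jaw": 1},
    {"x": -0.2, "y": -0.036, "z": 0.05, "turn": 0, "jaw": 1}
  ]
}}

```text
clock: 17.38
tool_pos: [0.6079, -0.069, 0.2769]
ee_rot: [-0.48, 2.685, -0.109]
ft_force: [1.9, -0.5, 3.2]
grip_width: -0.0001
grip_force: 0.0
```

Request:
{"api": "apply_moves", "payload": {
  "increments": [
    {"x": -0.066, "y": -0.176, "z": 0.03, "turn": 0.097, "jaw": 1},
    {"x": -0.066, "y": -0.176, "z": 0.03, "turn": 0.097, "jaw": 1},
    {"x": -0.066, "y": -0.176, "z": 0.03, "turn": 0.097, "jaw": 1},
    {"x": -0.066, "y": -0.176, "z": 0.03, "turn": 0.097, "jaw": 1},
    {"x": -0.066, "y": -0.176, "z": 0.03, "turn": 0.097, "jaw": 1}
  ]
}}

```text
clock: 17.8
tool_pos: [0.5769, -0.157, 0.2875]
ee_rot: [-1.164, 2.47, 0.036]
ft_force: [-0.3, 0.8, 1.0]
grip_width: -0.0001
grip_force: 0.0
```

Request:
{"api": "apply_moves", "payload": {
  "increments": [
    {"x": -0.066, "y": -0.176, "z": 0.03, "turn": 0.097, "jaw": 1},
    {"x": -0.066, "y": -0.176, "z": 0.03, "turn": 0.097, "jaw": 1},
    {"x": -0.066, "y": -0.176, "z": 0.03, "turn": 0.097, "jaw": 1},
    {"x": -0.066, "y": -0.176, "z": 0.03, "turn": 0.097, "jaw": 1},
    {"x": -0.066, "y": -0.176, "z": 0.03, "turn": 0.097, "jaw": 1}
  ]
}}

```text
clock: 18.22
tool_pos: [0.544, -0.2451, 0.3011]
ee_rot: [-1.84, 2.047, 0.2]
ft_force: [0.1, 0.5, -0.6]
grip_width: -0.0001
grip_force: 0.0
```

Request:
{"api": "apply_moves", "payload": {
  "increments": [
    {"x": -0.066, "y": -0.176, "z": 0.03, "turn": 0.097, "jaw": 1},
    {"x": -0.066, "y": -0.176, "z": 0.03, "turn": 0.097, "jaw": 1},
    {"x": -0.066, "y": -0.176, "z": 0.03, "turn": 0.097, "jaw": 1},
    {"x": -0.066, "y": -0.176, "z": 0.03, "turn": 0.097, "jaw": 1},
    {"x": -0.066, "y": -0.176, "z": 0.03, "turn": 0.097, "jaw": 1}
  ]
}}

```text
clock: 18.63
tool_pos: [0.5114, -0.3325, 0.315]
ee_rot: [-2.411, 1.424, 0.358]
ft_force: [-0.5, 0.3, -0.8]
grip_width: 0.0002
grip_force: 0.0
```

Request:
{"api": "apply_moves", "payload": {
  "increments": [
    {"x": -0.066, "y": -0.176, "z": 0.03, "turn": 0.097, "jaw": 1},
    {"x": -0.066, "y": -0.176, "z": 0.03, "turn": 0.097, "jaw": 1},
    {"x": -0.066, "y": -0.176, "z": 0.03, "turn": 0.097, "jaw": 1},
    {"x": -0.066, "y": -0.176, "z": 0.03, "turn": 0.097, "jaw": 1},
    {"x": -0.066, "y": -0.176, "z": 0.03, "turn": 0.097, "jaw": 1}
  ]
}}

```text
clock: 19.05
tool_pos: [0.4789, -0.4203, 0.3295]
ee_rot: [-2.797, 0.651, 0.491]
ft_force: [0.6, 0.4, -0.6]
grip_width: -0.0001
grip_force: 0.0
```

```bash
python3 - <<'E'
from h import *
np.set_printoptions(precision=4,suppress=True)
tilt()
s=arm.snapshot("top");A=cloud(s);c=s["pixels"].astype(int);np.savez("top2.npz",P=A,px=s["pixels"])
ex=np.array([.984,.179]);ey=np.array([-.179,.984]);H=np.array([.677,.007])
xl=(A[...,:2]-H)@ex;yl=(A[...,:2]-H)@ey
for z0 in(.15,.2,.25,.28):
    k=(abs(xl)<.1)&(abs(yl)<.125)&(A[...,2]>z0)&(A[...,2]<z0+.02);print("lid",z0,k.sum(),np.median(xl[k]) if k.any() else 0)
# box & pot: points below .14 within the station
k=(xl>-.15)&(xl<.02)&(abs(yl)<.15)&(A[...,2]>.122)&(A[...,2]<.14);print("rim",cv2.minAreaRect(A[k][:,:2].astype(np.float32)))
k=(xl>-.12)&(xl<-.005)&(yl>.0)&(yl<.12)&(A[...,2]>.105)&(A[...,2]<.119);print("potrim",k.sum(),cv2.minEnclosingCircle(A[k][:,:2].astype(np.float32)))
cv2.imwrite("pics/t6.png",cv2.resize(s["pixels"][90:340,90:390],(720,600))[:,:,::-1])
E
```

```text
clk 19.05 p [ 0.4789 -0.4203  0.3295] tilt 0.408 az 132.7 yaw x 152.2 yz -0.143 q [-0.49  0.65  1.07 -0.19 -2.37  1.49] F [ 0.6  0.4 -0.6]
lid 0.15 478 0.002559614237091641
lid 0.2 552 0.011895966817363204
lid 0.25 672 0.0213251197062721
lid 0.28 844 0.026577550351977897
rim ((0.6069680452346802, -0.005762219429016113), (0.14301203191280365, 0.2606842517852783), 10.271881103515625)
potrim 360 ((0.6044586896896362, 0.05438201501965523), 0.08197431266307831)
```

View pics/t6.png

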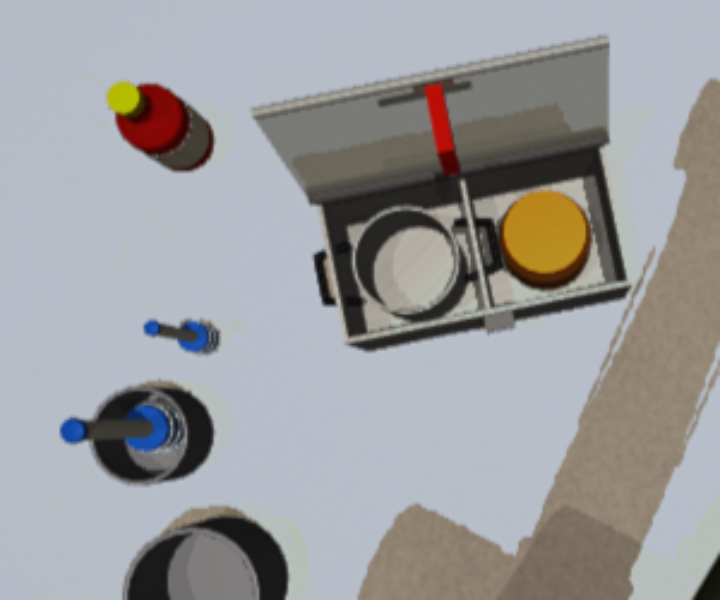

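The lid stands open leaning back (red catch at (445,130)). The pot rim is centred about (408,264) in the crop and the brush is untouched. Now I'll take the lean out of the tool.

Request:
{"api": "apply_moves", "payload": {
  "increments": [
    {"x": 0.018, "y": -0.02, "z": 0, "turn": 0, "jaw": 1},
    {"x": 0.036, "y": -0.04, "z": 0, "turn": 0, "jaw": 1},
    {"x": 0.054, "y": -0.06, "z": 0, "turn": 0, "jaw": 1},
    {"x": 0.072, "y": -0.08, "z": 0, "turn": 0, "jaw": 1},
    {"x": 0.08, "y": -0.09, "z": 0, "turn": 0, "jaw": 1}
  ]
}}

```text
clock: 19.52
tool_pos: [0.5114, -0.4562, 0.3166]
ee_rot: [-2.797, 0.659, 0.488]
ft_force: [0.3, -0.8, -0.5]
grip_width: -0.0003
grip_force: 0.0
```

Request:
{"api": "apply_moves", "payload": {
  "increments": [
    {"x": 0.02, "y": -0.022, "z": 0, "turn": 0, "jaw": 1},
    {"x": 0.04, "y": -0.044, "z": 0, "turn": 0, "jaw": 1},
    {"x": 0.06, "y": -0.066, "z": 0.02, "turn": 0, "jaw": 1},
    {"x": 0.2, "y": -0.22, "z": 0.12, "turn": 0, "jaw": 1},
    {"x": 0.68, "y": -0.73, "z": 0.4, "turn": 0, "jaw": 1}
  ]
}}

```text
clock: 19.93
tool_pos: [0.5164, -0.4737, 0.3069]
ee_rot: [-2.821, 0.663, 0.445]
ft_force: [-0.5, -0.7, 0.7]
grip_width: -0.0004
grip_force: 0.0
```

Request:
{"api": "apply_moves", "payload": {
  "increments": [
    {"x": 0.68, "y": -0.73, "z": 0.5, "turn": 0, "jaw": 1},
    {"x": 0.68, "y": -0.73, "z": 0.5, "turn": 0, "jaw": 1},
    {"x": 0.68, "y": -0.73, "z": 0.5, "turn": 0, "jaw": 1},
    {"x": 0.68, "y": -0.73, "z": 0.5, "turn": 0, "jaw": 1},
    {"x": 0.68, "y": -0.73, "z": 0.5, "turn": 0, "jaw": 1}
  ]
}}

```text
clock: 20.35
tool_pos: [0.5193, -0.4898, 0.2932]
ee_rot: [-2.834, 0.667, 0.423]
ft_force: [0.4, 0.4, -0.1]
grip_width: -0.0004
grip_force: 0.0
```

```bash
python3 - <<'E'
from h import *
np.set_printoptions(precision=4,suppress=True)
tilt()
T=np.load("top2.npz");A=T["P"];ex=np.array([.984,.179]);ey=np.array([-.179,.984]);H=np.array([.677,.007])
def circ(p):
    p=p.astype(float);a=np.c_[2*p,np.ones(len(p))]
    for _ in range(6):
        w=np.linalg.lstsq(a,(p**2).sum(1),rcond=None)[0];r=np.sqrt(w[2]+w[:2]@w[:2]);e=abs(np.hypot(*(p-w[:2]).T)-r);k=e<max(.004,np.percentile(e,80));p,a=p[k],a[k]
    return w[:2],r,len(p)
for nm,z0,z1,c,rr in(("pot",.104,.119,(.598,.05),.065),("cup",.079,.092,(.462,.283),.065),("brush head",.05,.078,(.4615,.296),.03)):
    d=np.hypot(A[...,0]-c[0],A[...,1]-c[1]);k=(d<rr)&(A[...,2]>z0)&(A[...,2]<z1);p=A[k][:,:2];print(nm,k.sum(),np.median(A[k],0),circ(p) if len(p)>20 else 0)
E
```

```text
clk 20.35 p [ 0.5193 -0.4898  0.2932] tilt 0.351 az 132.0 yaw x 152.3 yz -0.126 q [-0.54  0.96  1.49 -0.16 -2.43  1.54] F [ 0.4  0.4 -0.1]
pot 353 [0.6035 0.0483 0.111 ] (array([0.6016, 0.0542]), np.float64(0.04543342880789328), 179)
cup 282 [0.4497 0.2916 0.0845] (array([0.4539, 0.2964]), np.float64(0.04178921028016967), 265)
brush head 270 [0.4605 0.2879 0.0715] (array([0.46  , 0.2935]), np.float64(0.018471295265964884), 179)
```

Request:
{"api": "apply_moves", "payload": {
  "increments": [
    {"x": 0.68, "y": -0.73, "z": 0.7, "turn": 0, "jaw": 1},
    {"x": 0.68, "y": -0.73, "z": 0.7, "turn": 0, "jaw": 1},
    {"x": 0.68, "y": -0.73, "z": 0.7, "turn": 0, "jaw": 1},
    {"x": 0.68, "y": -0.73, "z": 0.7, "turn": 0, "jaw": 1},
    {"x": 0.68, "y": -0.73, "z": 0.7, "turn": 0, "jaw": 1}
  ]
}}

```text
clock: 20.77
tool_pos: [0.5139, -0.4951, 0.3062]
ee_rot: [-2.852, 0.671, 0.392]
ft_force: [0.0, -0.6, -0.3]
grip_width: 0.0001
grip_force: 0.0
```

Request:
{"api": "apply_moves", "payload": {
  "increments": [
    {"x": 0.68, "y": -0.73, "z": 0.7, "turn": 0, "jaw": 1},
    {"x": 0.68, "y": -0.73, "z": 0.7, "turn": 0, "jaw": 1},
    {"x": 0.68, "y": -0.73, "z": 0.7, "turn": 0, "jaw": 1},
    {"x": 0.68, "y": -0.73, "z": 0.7, "turn": 0, "jaw": 1},
    {"x": 0.68, "y": -0.73, "z": 0.7, "turn": 0, "jaw": 1}
  ]
}}

```text
clock: 21.18
tool_pos: [0.5106, -0.5008, 0.3148]
ee_rot: [-2.869, 0.675, 0.363]
ft_force: [0.0, -0.1, -0.4]
grip_width: 0.0001
grip_force: 0.0
```

Request:
{"api": "apply_moves", "payload": {
  "increments": [
    {"x": 0.68, "y": -0.73, "z": 0.7, "turn": 0, "jaw": 1},
    {"x": 0.68, "y": -0.73, "z": 0.7, "turn": 0, "jaw": 1},
    {"x": 0.68, "y": -0.73, "z": 0.7, "turn": 0, "jaw": 1},
    {"x": 0.68, "y": -0.73, "z": 0.7, "turn": 0, "jaw": 1},
    {"x": 0.68, "y": -0.73, "z": 0.7, "turn": 0, "jaw": 1}
  ]
}}

```text
clock: 21.6
tool_pos: [0.5088, -0.5067, 0.3221]
ee_rot: [-2.886, 0.679, 0.333]
ft_force: [-0.5, -0.0, -0.3]
grip_width: 0.0001
grip_force: 0.0
```

Request:
{"api": "apply_moves", "payload": {
  "increments": [
    {"x": 0.68, "y": -0.73, "z": 0.7, "turn": 0, "jaw": 1},
    {"x": 0.68, "y": -0.73, "z": 0.7, "turn": 0, "jaw": 1},
    {"x": 0.68, "y": -0.73, "z": 0.7, "turn": 0, "jaw": 1},
    {"x": 0.68, "y": -0.73, "z": 0.7, "turn": 0, "jaw": 1},
    {"x": 0.68, "y": -0.73, "z": 0.7, "turn": 0, "jaw": 1}
  ]
}}

```text
clock: 22.02
tool_pos: [0.5085, -0.5128, 0.328]
ee_rot: [-2.904, 0.684, 0.301]
ft_force: [0.9, -0.1, 0.4]
grip_width: -0.0001
grip_force: 0.0
```

Request:
{"api": "apply_moves", "payload": {
  "increments": [
    {"x": 0.68, "y": -0.73, "z": 0.7, "turn": 0, "jaw": 1},
    {"x": 0.68, "y": -0.73, "z": 0.7, "turn": 0, "jaw": 1},
    {"x": 0.68, "y": -0.73, "z": 0.7, "turn": 0, "jaw": 1},
    {"x": 0.68, "y": -0.73, "z": 0.7, "turn": 0, "jaw": 1},
    {"x": 0.68, "y": -0.73, "z": 0.7, "turn": 0, "jaw": 1}
  ]
}}

```text
clock: 22.43
tool_pos: [0.5094, -0.5191, 0.3327]
ee_rot: [-2.922, 0.688, 0.269]
ft_force: [-0.2, -0.1, 0.3]
grip_width: 0.0
grip_force: 0.0
```

```bash
python3 - <<'E'
from h import *
np.set_printoptions(precision=4,suppress=True)
tilt()
s=arm.snapshot("scene");A=cloud(s)
def circ(p):
    p=p.astype(float);a=np.c_[2*p,np.ones(len(p))]
    for _ in range(6):
        w=np.linalg.lstsq(a,(p**2).sum(1),rcond=None)[0];r=np.sqrt(w[2]+w[:2]@w[:2]);e=abs(np.hypot(*(p-w[:2]).T)-r);k=e<max(.004,np.percentile(e,80));p,a=p[k],a[k]
    return w[:2],r,len(p)
for nm,z0,z1,c,rr in(("pot",.104,.119,(.600,.054),.06),("cup",.079,.092,(.456,.296),.065),("knob",.225,.25,(.4618,.297),.03)):
    d=np.hypot(A[...,0]-c[0],A[...,1]-c[1]);k=(d<rr)&(A[...,2]>z0)&(A[...,2]<z1);p=A[k][:,:2];print(nm,k.sum(),np.median(A[k],0) if k.any() else 0,circ(p) if len(p)>20 else 0)
E
```

```text
clk 22.43 p [ 0.5094 -0.5191  0.3327] tilt 0.22 az 131.0 yaw x 153.0 yz -0.083 q [-0.56  0.9   1.49 -0.09 -2.37  1.61] F [-0.2 -0.1  0.3]
pot 309 [0.5739 0.0396 0.1099] (array([0.5995, 0.0508]), np.float64(0.05370755688302798), 135)
cup 346 [0.4666 0.3045 0.0834] (array([0.4565, 0.3008]), np.float64(0.04174931289414023), 310)
knob 106 [0.464  0.2998 0.2363] (array([0.4631, 0.2992]), np.float64(0.007408099390463704), 96)
```

Request:
{"api": "apply_moves", "payload": {
  "increments": [
    {"x": 0.68, "y": -0.73, "z": 0.7, "turn": 0, "jaw": 1},
    {"x": 0.68, "y": -0.73, "z": 0.7, "turn": 0, "jaw": 1},
    {"x": 0.68, "y": -0.73, "z": 0.7, "turn": 0, "jaw": 1},
    {"x": 0.68, "y": -0.73, "z": 0.7, "turn": 0, "jaw": 1},
    {"x": 0.68, "y": -0.73, "z": 0.7, "turn": 0, "jaw": 1}
  ]
}}

```text
clock: 22.9
tool_pos: [0.5114, -0.5257, 0.3364]
ee_rot: [-2.939, 0.692, 0.236]
ft_force: [0.0, 0.2, 0.0]
grip_width: 0.0001
grip_force: 0.0
```

Request:
{"api": "apply_moves", "payload": {
  "increments": [
    {"x": 0.68, "y": -0.73, "z": 0.7, "turn": 0, "jaw": 1},
    {"x": 0.68, "y": -0.73, "z": 0.7, "turn": 0, "jaw": 1},
    {"x": 0.68, "y": -0.73, "z": 0.7, "turn": 0, "jaw": 1},
    {"x": 0.68, "y": -0.73, "z": 0.7, "turn": 0, "jaw": 1},
    {"x": 0.68, "y": -0.73, "z": 0.7, "turn": 0, "jaw": 1}
  ]
}}

```text
clock: 23.32
tool_pos: [0.5144, -0.5326, 0.3394]
ee_rot: [-2.957, 0.697, 0.201]
ft_force: [-0.3, -0.0, -0.4]
grip_width: 0.0
grip_force: 0.0
```

Request:
{"api": "apply_moves", "payload": {
  "increments": [
    {"x": 0.68, "y": -0.73, "z": 0.7, "turn": 0, "jaw": 1},
    {"x": 0.68, "y": -0.73, "z": 0.7, "turn": 0, "jaw": 1},
    {"x": 0.68, "y": -0.73, "z": 0.7, "turn": 0, "jaw": 1},
    {"x": 0.68, "y": -0.73, "z": 0.7, "turn": 0, "jaw": 1},
    {"x": 0.68, "y": -0.73, "z": 0.7, "turn": 0, "jaw": 1}
  ]
}}

```text
clock: 23.73
tool_pos: [0.5182, -0.5397, 0.3419]
ee_rot: [-2.975, 0.701, 0.166]
ft_force: [0.5, 0.5, -0.3]
grip_width: 0.0001
grip_force: 0.0
```

Request:
{"api": "apply_moves", "payload": {
  "increments": [
    {"x": 0.68, "y": -0.73, "z": 0.7, "turn": 0, "jaw": 1},
    {"x": 0.68, "y": -0.73, "z": 0.7, "turn": 0, "jaw": 1},
    {"x": 0.68, "y": -0.73, "z": 0.7, "turn": 0, "jaw": 1},
    {"x": 0.68, "y": -0.73, "z": 0.7, "turn": 0, "jaw": 1},
    {"x": 0.68, "y": -0.73, "z": 0.7, "turn": 0, "jaw": 1}
  ]
}}

```text
clock: 24.15
tool_pos: [0.5228, -0.5472, 0.3439]
ee_rot: [-2.993, 0.705, 0.13]
ft_force: [0.1, 0.7, -1.3]
grip_width: 0.0003
grip_force: 0.0
```

Request:
{"api": "apply_moves", "payload": {
  "increments": [
    {"x": 0.68, "y": -0.73, "z": 0.7, "turn": 0, "jaw": 1},
    {"x": 0.68, "y": -0.73, "z": 0.7, "turn": 0, "jaw": 1},
    {"x": 0.68, "y": -0.73, "z": 0.7, "turn": 0, "jaw": 1},
    {"x": 0.68, "y": -0.73, "z": 0.7, "turn": 0, "jaw": 1},
    {"x": 0.68, "y": -0.73, "z": 0.7, "turn": 0, "jaw": 1}
  ]
}}

```text
clock: 24.57
tool_pos: [0.528, -0.5549, 0.3458]
ee_rot: [-3.011, 0.71, 0.092]
ft_force: [-0.4, 0.2, -0.1]
grip_width: -0.0001
grip_force: 0.0
```

```bash
python3 -c "
from h import *
tilt()"
```

```text
clk 24.57 p [ 0.528  -0.5549  0.3458] tilt 0.075 az 128.9 yaw x 153.4 yz -0.031 q [-0.56  0.89  1.49 -0.03 -2.24  1.65] F [-0.4  0.2 -0.1]
```

Request:
{"api": "apply_moves", "payload": {
  "increments": [
    {"x": 0.68, "y": -0.73, "z": 0.7, "turn": 0, "jaw": 1},
    {"x": 0.68, "y": -0.73, "z": 0.7, "turn": 0, "jaw": 1},
    {"x": 0.68, "y": -0.73, "z": 0.7, "turn": 0, "jaw": 1},
    {"x": 0.68, "y": -0.73, "z": 0.7, "turn": 0, "jaw": 1},
    {"x": 0.68, "y": -0.73, "z": 0.7, "turn": 0, "jaw": 1}
  ]
}}

```text
clock: 24.98
tool_pos: [0.5338, -0.5629, 0.3474]
ee_rot: [-3.029, 0.714, 0.053]
ft_force: [-0.4, 0.7, 0.2]
grip_width: 0.0001
grip_force: 0.0
```

Request:
{"api": "apply_moves", "payload": {
  "increments": [
    {"x": 0.68, "y": -0.73, "z": 0.7, "turn": 0, "jaw": 1},
    {"x": 0.68, "y": -0.73, "z": 0.7, "turn": 0, "jaw": 1},
    {"x": 0.68, "y": -0.73, "z": 0.7, "turn": 0, "jaw": 1},
    {"x": 0.68, "y": -0.73, "z": 0.7, "turn": 0, "jaw": 1},
    {"x": 0.68, "y": -0.73, "z": 0.7, "turn": 0, "jaw": 1}
  ]
}}

```text
clock: 25.4
tool_pos: [0.5401, -0.5711, 0.349]
ee_rot: [-3.047, 0.719, 0.013]
ft_force: [-0.2, 0.5, 0.2]
grip_width: -0.0001
grip_force: 0.0
```

Request:
{"api": "apply_moves", "payload": {
  "increments": [
    {"x": -0.04, "y": 0.06, "z": 0, "turn": 0, "jaw": 1},
    {"x": -0.08, "y": 0.13, "z": 0, "turn": 0.0, "jaw": 1},
    {"x": -0.08, "y": 0.2, "z": 0, "turn": 0.0, "jaw": 1},
    {"x": -0.08, "y": 0.27, "z": 0, "turn": 0, "jaw": 1},
    {"x": -0.08, "y": 0.34, "z": 0, "turn": 0, "jaw": 1}
  ]
}}

```text
clock: 25.82
tool_pos: [0.5027, -0.4364, 0.3492]
ee_rot: [-3.047, 0.722, 0.014]
ft_force: [1.7, -0.1, 1.9]
grip_width: 0.0002
grip_force: 0.0
```

```bash
python3 -c "
from h import *
tilt()"
```

```text
clk 25.82 p [ 0.5027 -0.4364  0.3492] tilt 0.014 az 117.2 yaw x 153.3 yz -0.008 q [-0.42  0.31  0.64 -0.01 -1.92  1.52] F [ 1.7 -0.1  1.9]
```

Request:
{"api": "apply_moves", "payload": {
  "increments": [
    {"x": -0.02, "y": 0.36, "z": -0.01, "turn": 0.026, "jaw": 1},
    {"x": -0.02, "y": 0.36, "z": -0.01, "turn": 0.026, "jaw": 1},
    {"x": -0.02, "y": 0.36, "z": -0.01, "turn": 0.026, "jaw": 1},
    {"x": -0.02, "y": 0.36, "z": -0.01, "turn": 0.026, "jaw": 1},
    {"x": -0.02, "y": 0.36, "z": -0.01, "turn": 0.026, "jaw": 1}
  ]
}}

```text
clock: 26.23
tool_pos: [0.4939, -0.2531, 0.3463]
ee_rot: [-3.097, 0.462, 0.01]
ft_force: [-1.0, -1.5, 0.1]
grip_width: -0.0002
grip_force: 0.0
```

Request:
{"api": "apply_moves", "payload": {
  "increments": [
    {"x": -0.02, "y": 0.36, "z": -0.01, "turn": 0.026, "jaw": 1},
    {"x": -0.02, "y": 0.36, "z": -0.01, "turn": 0.026, "jaw": 1},
    {"x": -0.02, "y": 0.36, "z": -0.01, "turn": 0.026, "jaw": 1},
    {"x": -0.02, "y": 0.36, "z": -0.01, "turn": 0.026, "jaw": 1},
    {"x": -0.02, "y": 0.36, "z": -0.01, "turn": 0.026, "jaw": 1}
  ]
}}

```text
clock: 26.65
tool_pos: [0.4838, -0.0731, 0.3404]
ee_rot: [-3.124, 0.208, 0.014]
ft_force: [0.3, -1.8, -0.8]
grip_width: 0.0
grip_force: 0.0
```

Request:
{"api": "apply_moves", "payload": {
  "increments": [
    {"x": -0.02, "y": 0.36, "z": -0.01, "turn": 0.026, "jaw": -1},
    {"x": -0.02, "y": 0.36, "z": -0.01, "turn": 0.026, "jaw": -1},
    {"x": -0.02, "y": 0.36, "z": -0.01, "turn": 0.026, "jaw": -1},
    {"x": -0.02, "y": 0.36, "z": -0.01, "turn": 0.026, "jaw": -1},
    {"x": -0.02, "y": 0.36, "z": -0.01, "turn": 0.026, "jaw": -1}
  ]
}}

```text
clock: 27.07
tool_pos: [0.4735, 0.1071, 0.3344]
ee_rot: [-3.132, -0.048, 0.018]
ft_force: [0.0, -0.4, -1.2]
grip_width: 0.0606
grip_force: 0.0
```

Request:
{"api": "apply_moves", "payload": {
  "increments": [
    {"x": -0.02, "y": 0.3, "z": -0.01, "turn": 0.026, "jaw": -1},
    {"x": -0.02, "y": 0.3, "z": -0.01, "turn": 0.026, "jaw": -1},
    {"x": -0.02, "y": 0.3, "z": -0.01, "turn": 0.026, "jaw": -1},
    {"x": -0.02, "y": 0.3, "z": -0.01, "turn": 0.026, "jaw": -1},
    {"x": -0.02, "y": 0.3, "z": -0.01, "turn": 0.026, "jaw": -1}
  ]
}}

```text
clock: 27.48
tool_pos: [0.4633, 0.257, 0.328]
ee_rot: [-3.12, -0.305, 0.022]
ft_force: [0.5, -0.1, -0.4]
grip_width: 0.0854
grip_force: 0.0
```

```bash
python3 -c "
from h import *
tilt()"
```

```text
clk 27.48 p [0.4633 0.257  0.328 ] tilt 0.016 az 161.8 yaw x -168.8 yz -0.008 q [ 0.88 -0.09  0.18 -0.01 -1.85  0.89] F [ 0.5 -0.1 -0.4]
```

Request:
{"api": "apply_moves", "payload": {
  "increments": [
    {"x": -0.003, "y": 0.08, "z": 0, "turn": 0, "jaw": -1},
    {"x": -0.003, "y": 0.08, "z": 0, "turn": 0, "jaw": -1},
    {"x": -0.003, "y": 0.08, "z": 0, "turn": 0, "jaw": -1}
  ]
}}

```text
clock: 27.73
tool_pos: [0.4625, 0.294, 0.3292]
ee_rot: [-3.121, -0.301, 0.02]
ft_force: [0.8, -0.2, 0.5]
grip_width: 0.0855
grip_force: 0.0
```

Request:
{"api": "apply_moves", "payload": {
  "increments": [
    {"x": 0, "y": 0, "z": -0.08, "turn": 0, "jaw": -1},
    {"x": 0, "y": 0, "z": -0.16, "turn": 0, "jaw": -1},
    {"x": 0, "y": 0, "z": -0.24, "turn": 0, "jaw": -1},
    {"x": 0, "y": 0, "z": -0.305, "turn": 0, "jaw": -1},
    {"x": 0, "y": 0, "z": -0.305, "turn": 0, "jaw": -1}
  ]
}}

```text
clock: 28.15
tool_pos: [0.4601, 0.2901, 0.17]
ee_rot: [-3.126, -0.297, 0.033]
ft_force: [-0.6, -0.5, -2.2]
grip_width: 0.0854
grip_force: 0.0
```

Request:
{"api": "apply_moves", "payload": {
  "increments": [
    {"x": 0, "y": 0, "z": 0, "turn": 0, "jaw": 1},
    {"x": 0, "y": 0, "z": 0, "turn": 0, "jaw": 1},
    {"x": 0, "y": 0, "z": 0, "turn": 0, "jaw": 1},
    {"x": 0, "y": 0, "z": 0, "turn": 0, "jaw": 1},
    {"x": 0, "y": 0, "z": 0, "turn": 0, "jaw": 1}
  ],
  "squeeze": 50
}}

```text
clock: 28.57
tool_pos: [0.4635, 0.2934, 0.1797]
ee_rot: [-3.118, -0.298, 0.014]
ft_force: [-0.4, 0.7, -0.8]
grip_width: 0.026
grip_force: 0.0
```

Request:
{"api": "apply_moves", "payload": {
  "increments": [
    {"x": 0, "y": 0, "z": 0, "turn": 0, "jaw": 1},
    {"x": 0, "y": 0, "z": 0, "turn": 0, "jaw": 1},
    {"x": 0, "y": 0, "z": 0, "turn": 0, "jaw": 1},
    {"x": 0, "y": 0, "z": 0, "turn": 0, "jaw": 1},
    {"x": 0, "y": 0, "z": 0, "turn": 0, "jaw": 1}
  ]
}}

```text
clock: 28.98
tool_pos: [0.4636, 0.2933, 0.1793]
ee_rot: [-3.119, -0.298, 0.013]
ft_force: [0.1, 1.0, 5.2]
grip_width: 0.0181
grip_force: 48.5
```

```bash
python3 -c "
from h import *
tilt()
s=arm.read_state();print(s['grip_width'],s['grip_force'])"
```

```text
clk 28.98 p [0.4636 0.2933 0.1793] tilt 0.012 az 140.1 yaw x -169.1 yz -0.009 q [ 0.92 -0.09 -0.1  -0.01 -1.57  0.84] F [0.1 1.  5.2]
0.018053040116627034 48.518056869506836
```

Request:
{"api": "apply_moves", "payload": {
  "increments": [
    {"x": 0, "y": 0, "z": 0.06, "turn": 0, "jaw": 1},
    {"x": 0, "y": 0, "z": 0.12, "turn": 0, "jaw": 1},
    {"x": 0, "y": 0, "z": 0.2, "turn": 0, "jaw": 1},
    {"x": 0, "y": 0, "z": 0.28, "turn": 0, "jaw": 1},
    {"x": 0, "y": 0, "z": 0.34, "turn": 0, "jaw": 1}
  ]
}}

```text
clock: 29.4
tool_pos: [0.4629, 0.2925, 0.3507]
ee_rot: [-3.119, -0.298, 0.015]
ft_force: [0.8, 0.8, 0.2]
grip_width: 0.0182
grip_force: 49.0
```

Request:
{"api": "apply_moves", "payload": {
  "increments": [
    {"x": 0, "y": 0, "z": 0, "turn": 0, "jaw": 1},
    {"x": 0, "y": 0, "z": 0, "turn": 0, "jaw": 1}
  ]
}}

```text
clock: 29.57
tool_pos: [0.4632, 0.2934, 0.3492]
ee_rot: [-3.118, -0.298, 0.015]
ft_force: [0.2, -0.1, -2.8]
grip_width: 0.0184
grip_force: 49.0
```

```bash
python3 - <<'E'
from h import *
np.set_printoptions(precision=4,suppress=True)
tilt();s=arm.read_state();print(s["grip_width"],s["grip_force"])
for n in("top","scene"):
    s=arm.snapshot(n);A=cloud(s);c=s["pixels"].astype(int)
    b=(c[...,2]>c[...,0]+40)&(c[...,2]>c[...,1]+25)&(np.hypot(A[...,0]-.463,A[...,1]-.295)<.07)
    k=b&(A[...,2]>.14);print(n,k.sum(),np.median(A[k],0) if k.any() else 0,A[k].min(0) if k.any() else 0,A[k].max(0) if k.any() else 0)
    if n=="scene":cv2.imwrite("pics/s7.png",cv2.resize(s["pixels"][150:450,240:640],(800,600))[:,:,::-1])
E
```

```text
clk 29.57 p [0.4632 0.2934 0.3492] tilt 0.013 az 140.2 yaw x -169.1 yz -0.01 q [ 0.92 -0.03  0.27 -0.01 -1.88  0.84] F [ 0.2 -0.1 -2.8]
0.01840192690527688 49.04706537723541
top 257 [0.4609 0.2897 0.2421] [0.443  0.2741 0.2371] [0.4812 0.3121 0.2817]
scene 425 [0.4665 0.2996 0.2396] [0.443  0.2779 0.1883] [0.4841 0.3178 0.408 ]
```

View pics/s7.png

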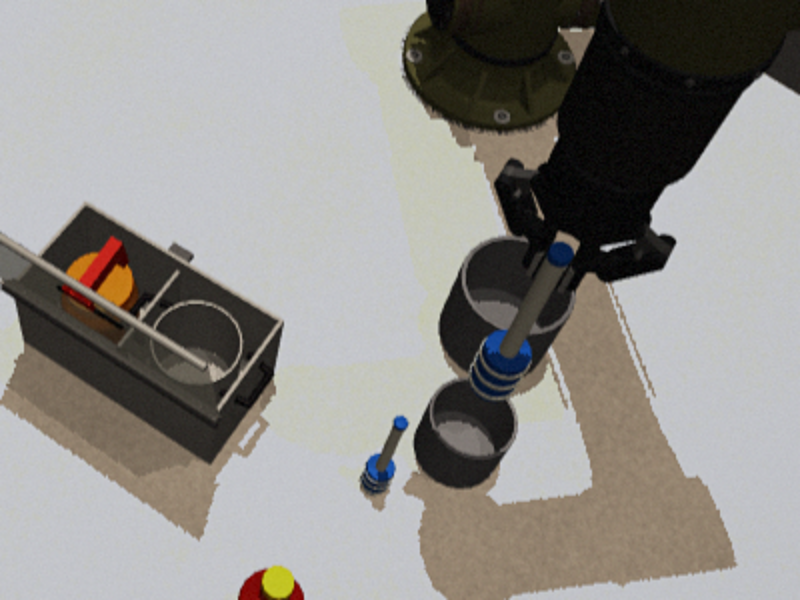

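The brush is held upright (head at (503,360)), clear of its cup and aligned with the tool. The lid is still open. Moving over the pot.

Request:
{"api": "apply_moves", "payload": {
  "increments": [
    {"x": 0.07, "y": -0.117, "z": 0, "turn": 0, "jaw": 1},
    {"x": 0.14, "y": -0.235, "z": 0, "turn": 0, "jaw": 1},
    {"x": 0.14, "y": -0.235, "z": 0, "turn": 0, "jaw": 1},
    {"x": 0.14, "y": -0.235, "z": 0, "turn": 0, "jaw": 1}
  ]
}}

```text
clock: 30.0
tool_pos: [0.5342, 0.1713, 0.3457]
ee_rot: [-3.123, -0.293, 0.022]
ft_force: [-0.8, 1.4, -0.7]
grip_width: 0.0185
grip_force: 49.1
```

Request:
{"api": "apply_moves", "payload": {
  "increments": [
    {"x": 0.07, "y": -0.117, "z": 0, "turn": 0, "jaw": 1},
    {"x": 0.139, "y": -0.235, "z": 0, "turn": 0, "jaw": 1},
    {"x": 0.139, "y": -0.235, "z": 0, "turn": 0, "jaw": 1},
    {"x": 0.139, "y": -0.235, "z": 0, "turn": 0, "jaw": 1},
    {"x": 0.139, "y": -0.235, "z": 0, "turn": 0, "jaw": 1}
  ]
}}

```text
clock: 30.42
tool_pos: [0.6032, 0.0551, 0.3446]
ee_rot: [-3.122, -0.291, 0.025]
ft_force: [0.5, 1.0, -1.0]
grip_width: 0.0181
grip_force: 49.2
```

```bash
python3 - <<'E'
from h import *
np.set_printoptions(precision=4,suppress=True)
tilt()
for n in("top","scene"):
    s=arm.snapshot(n);A=cloud(s);c=s["pixels"].astype(int)
    b=(c[...,2]>c[...,0]+40)&(c[...,2]>c[...,1]+25)&(np.hypot(A[...,0]-.603,A[...,1]-.057)<.07)
    k=b&(A[...,2]>.23)&(A[...,2]<.26);print(n,k.sum(),np.median(A[k],0) if k.any() else 0)
    d=np.hypot(A[...,0]-.602,A[...,1]-.056);k=(d>.036)&(d<.056)&(A[...,2]>.106)&(A[...,2]<.118);print("rim",k.sum(),cv2.minEnclosingCircle(A[k][:,:2].astype(np.float32)) if k.sum()>5 else 0)
E
```

```text
clk 30.42 p [0.6032 0.0551 0.3446] tilt 0.017 az 165.4 yaw x -169.3 yz -0.007 q [ 0.41  0.13  0.43 -0.01 -1.89  1.34] F [ 0.5  1.  -1. ]
top 253 [0.5937 0.0498 0.2373]
rim 184 ((0.6018295884132385, 0.054761793464422226), 0.047082699835300446)
scene 261 [0.6046 0.0662 0.2362]
rim 119 ((0.5971751809120178, 0.059359222650527954), 0.05033542960882187)
```

Request:
{"api": "apply_moves", "payload": {
  "increments": [
    {"x": 0, "y": 0, "z": -0.06, "turn": 0, "jaw": 1},
    {"x": 0, "y": 0, "z": -0.12, "turn": 0, "jaw": 1},
    {"x": 0, "y": 0, "z": -0.18, "turn": 0, "jaw": 1},
    {"x": 0, "y": 0, "z": -0.24, "turn": 0, "jaw": 1},
    {"x": 0, "y": 0, "z": -0.29, "turn": 0, "jaw": 1}
  ]
}}

```text
clock: 30.93
tool_pos: [0.601, 0.0593, 0.1997]
ee_rot: [-3.119, -0.301, 0.021]
ft_force: [0.3, 0.5, -1.4]
grip_width: 0.0183
grip_force: 49.2
```

Request:
{"api": "apply_moves", "payload": {
  "increments": [
    {"x": 0, "y": 0, "z": -0.005, "turn": 0, "jaw": 1},
    {"x": 0, "y": 0, "z": -0.01, "turn": 0, "jaw": 1}
  ]
}}

```text
clock: 31.1
tool_pos: [0.6014, 0.0586, 0.1967]
ee_rot: [-3.121, -0.3, 0.021]
ft_force: [-0.5, -0.8, -0.1]
grip_width: 0.0177
grip_force: 49.2
```

Request:
{"api": "apply_moves", "payload": {
  "increments": [
    {"x": 0, "y": 0, "z": -0.006, "turn": 0, "jaw": 1},
    {"x": 0, "y": 0, "z": -0.012, "turn": 0, "jaw": 1}
  ]
}}

```text
clock: 31.27
tool_pos: [0.6033, 0.0584, 0.1941]
ee_rot: [-3.12, -0.299, 0.011]
ft_force: [1.1, -0.1, -0.4]
grip_width: 0.0179
grip_force: 49.2
```

Request:
{"api": "apply_moves", "payload": {
  "increments": [
    {"x": 0, "y": 0, "z": -0.006, "turn": 0, "jaw": 1},
    {"x": 0, "y": 0, "z": -0.012, "turn": 0, "jaw": 1}
  ]
}}

```text
clock: 31.43
tool_pos: [0.6029, 0.0581, 0.1868]
ee_rot: [-3.12, -0.298, 0.014]
ft_force: [-1.3, 0.1, -2.1]
grip_width: 0.0182
grip_force: 49.2
```

Request:
{"api": "apply_moves", "payload": {
  "increments": [
    {"x": 0, "y": 0, "z": -0.004, "turn": 0, "jaw": 1},
    {"x": 0, "y": 0, "z": -0.008, "turn": 0, "jaw": 1}
  ]
}}

```text
clock: 31.6
tool_pos: [0.6025, 0.0579, 0.1818]
ee_rot: [-3.12, -0.298, 0.017]
ft_force: [-0.0, -0.6, -1.9]
grip_width: 0.0182
grip_force: 49.2
```

Request:
{"api": "apply_moves", "payload": {
  "increments": [
    {"x": 0, "y": 0, "z": -0.003, "turn": 0, "jaw": 1},
    {"x": 0, "y": 0, "z": -0.006, "turn": 0, "jaw": 1}
  ]
}}

```text
clock: 31.77
tool_pos: [0.6036, 0.0577, 0.1813]
ee_rot: [-3.121, -0.298, 0.01]
ft_force: [-0.6, 0.7, 9.9]
grip_width: 0.0183
grip_force: 49.4
```

The brush touched bottom at +10 N. Now up about 75 mm, and down again.

Request:
{"api": "apply_moves", "payload": {
  "increments": [
    {"x": 0, "y": 0, "z": 0.05, "turn": 0, "jaw": 1},
    {"x": 0, "y": 0, "z": 0.1, "turn": 0, "jaw": 1},
    {"x": 0, "y": 0, "z": 0.15, "turn": 0, "jaw": 1},
    {"x": 0, "y": 0, "z": 0.15, "turn": 0, "jaw": 1}
  ]
}}

```text
clock: 32.1
tool_pos: [0.604, 0.0574, 0.2601]
ee_rot: [-3.12, -0.297, 0.004]
ft_force: [-0.6, -0.2, 1.0]
grip_width: 0.0181
grip_force: 49.5
```

Request:
{"api": "apply_moves", "payload": {
  "increments": [
    {"x": 0, "y": 0, "z": -0.04, "turn": 0, "jaw": 1},
    {"x": 0, "y": 0, "z": -0.08, "turn": 0, "jaw": 1},
    {"x": 0, "y": 0, "z": -0.12, "turn": 0, "jaw": 1},
    {"x": 0, "y": 0, "z": -0.135, "turn": 0, "jaw": 1},
    {"x": 0, "y": 0, "z": -0.135, "turn": 0, "jaw": 1}
  ]
}}

```text
clock: 32.52
tool_pos: [0.6014, 0.0577, 0.1836]
ee_rot: [-3.121, -0.298, 0.024]
ft_force: [0.0, 0.6, -2.4]
grip_width: 0.0179
grip_force: 49.5
```

Request:
{"api": "apply_moves", "payload": {
  "increments": [
    {"x": 0, "y": 0, "z": -0.004, "turn": 0, "jaw": 1},
    {"x": 0, "y": 0, "z": -0.008, "turn": 0, "jaw": 1}
  ]
}}

```text
clock: 32.68
tool_pos: [0.6032, 0.0579, 0.184]
ee_rot: [-3.12, -0.298, 0.013]
ft_force: [1.2, -0.4, -1.0]
grip_width: 0.0179
grip_force: 49.5
```

Request:
{"api": "apply_moves", "payload": {
  "increments": [
    {"x": 0, "y": 0, "z": -0.003, "turn": 0, "jaw": 1},
    {"x": 0, "y": 0, "z": -0.006, "turn": 0, "jaw": 1}
  ]
}}

```text
clock: 32.85
tool_pos: [0.6034, 0.0579, 0.1813]
ee_rot: [-3.12, -0.298, 0.012]
ft_force: [-0.4, 0.9, 8.8]
grip_width: 0.0179
grip_force: 49.7
```

Request:
{"api": "apply_moves", "payload": {
  "increments": [
    {"x": 0, "y": 0, "z": -0.002, "turn": 0, "jaw": 1},
    {"x": 0, "y": 0, "z": -0.003, "turn": 0, "jaw": 1}
  ]
}}

```text
clock: 33.02
tool_pos: [0.6039, 0.0579, 0.1813]
ee_rot: [-3.12, -0.298, 0.008]
ft_force: [0.2, 0.6, 8.6]
grip_width: 0.018
grip_force: 49.7
```

Bottom again at 8.7 N. Lift out and return to the holder.

Request:
{"api": "apply_moves", "payload": {
  "increments": [
    {"x": 0, "y": 0, "z": 0.08, "turn": 0, "jaw": 1},
    {"x": 0, "y": 0, "z": 0.16, "turn": 0, "jaw": 1},
    {"x": 0, "y": 0, "z": 0.24, "turn": 0, "jaw": 1},
    {"x": 0, "y": 0, "z": 0.32, "turn": 0, "jaw": 1},
    {"x": 0, "y": 0, "z": 0.34, "turn": 0, "jaw": 1}
  ]
}}

```text
clock: 33.43
tool_pos: [0.6032, 0.0569, 0.3563]
ee_rot: [-3.12, -0.296, -0.0]
ft_force: [-0.0, -0.6, 1.7]
grip_width: 0.018
grip_force: 49.6
```

Request:
{"api": "apply_moves", "payload": {
  "increments": [
    {"x": -0.036, "y": 0.06, "z": 0, "turn": 0, "jaw": 1},
    {"x": -0.108, "y": 0.18, "z": 0, "turn": 0, "jaw": 1},
    {"x": -0.145, "y": 0.24, "z": 0, "turn": 0, "jaw": 1},
    {"x": -0.145, "y": 0.24, "z": 0, "turn": 0, "jaw": 1}
  ]
}}

```text
clock: 33.77
tool_pos: [0.5282, 0.1805, 0.3484]
ee_rot: [-3.118, -0.3, 0.016]
ft_force: [0.1, -0.6, -1.5]
grip_width: 0.0178
grip_force: 49.6
```

Request:
{"api": "apply_moves", "payload": {
  "increments": [
    {"x": -0.07, "y": 0.12, "z": 0, "turn": 0, "jaw": 1},
    {"x": -0.12, "y": 0.2, "z": 0, "turn": 0, "jaw": 1},
    {"x": -0.145, "y": 0.24, "z": 0, "turn": 0, "jaw": 1},
    {"x": -0.145, "y": 0.24, "z": 0, "turn": 0, "jaw": 1},
    {"x": -0.145, "y": 0.24, "z": 0, "turn": 0, "jaw": 1}
  ]
}}

```text
clock: 34.18
tool_pos: [0.4555, 0.3009, 0.3479]
ee_rot: [-3.118, -0.305, 0.017]
ft_force: [0.4, -0.2, -0.7]
grip_width: 0.0176
grip_force: 49.6
```

```bash
python3 - <<'E'
from h import *
np.set_printoptions(precision=4,suppress=True)
tilt()
def circ(p):
    p=p.astype(float);a=np.c_[2*p,np.ones(len(p))];w=np.linalg.lstsq(a,(p**2).sum(1),rcond=None)[0];return w[:2],np.sqrt(w[2]+w[:2]@w[:2])
for n in("top","scene"):
    s=arm.snapshot(n);A=cloud(s);c=s["pixels"].astype(int)
    d=np.hypot(A[...,0]-.456,A[...,1]-.298)
    b=(c[...,2]>c[...,0]+40)&(c[...,2]>c[...,1]+25)&(d<.06)&(A[...,2]>.15)
    k=b&(A[...,2]<.26);print(n,"head",k.sum(),A[k].mean(0),A[k].min(0),A[k].max(0))
    k=(d<.052)&(d>.034)&(A[...,2]>.08)&(A[...,2]<.09);print("cup",k.sum(),circ(A[k][:,:2]))
E
```

```text
clk 34.18 p [0.4555 0.3009 0.3479] tilt 0.014 az 148.9 yaw x -168.8 yz -0.009 q [ 0.94 -0.04  0.27 -0.01 -1.88  0.82] F [ 0.4 -0.2 -0.7]
top head 257 [0.4509 0.298  0.2409] [0.4322 0.2815 0.2352] [0.4705 0.3193 0.2458]
cup 218 (array([0.454 , 0.2965]), np.float64(0.04177804313212461))
scene head 294 [0.4611 0.3064 0.2371] [0.438  0.2829 0.1891] [0.4784 0.325  0.252 ]
cup 260 (array([0.4564, 0.3008]), np.float64(0.04174693601573469))
```

Request:
{"api": "apply_moves", "payload": {
  "increments": [
    {"x": 0, "y": -0.002, "z": -0.06, "turn": 0, "jaw": 1},
    {"x": 0, "y": -0.004, "z": -0.13, "turn": 0, "jaw": 1},
    {"x": 0, "y": -0.004, "z": -0.2, "turn": 0, "jaw": 1},
    {"x": 0, "y": -0.004, "z": -0.26, "turn": 0, "jaw": 1},
    {"x": 0, "y": -0.004, "z": -0.3, "turn": 0, "jaw": 1}
  ]
}}

```text
clock: 34.7
tool_pos: [0.4573, 0.2941, 0.1943]
ee_rot: [-3.122, -0.295, 0.022]
ft_force: [-0.7, 0.3, -1.9]
grip_width: 0.0183
grip_force: 49.6
```

Request:
{"api": "apply_moves", "payload": {
  "increments": [
    {"x": 0, "y": 0, "z": -0.006, "turn": 0, "jaw": 1},
    {"x": 0, "y": 0, "z": -0.012, "turn": 0, "jaw": 1},
    {"x": 0, "y": 0, "z": -0.012, "turn": 0, "jaw": 1}
  ]
}}

```text
clock: 34.95
tool_pos: [0.4583, 0.2955, 0.1932]
ee_rot: [-3.12, -0.296, 0.015]
ft_force: [0.1, -0.2, -0.4]
grip_width: 0.0179
grip_force: 49.6
```

Request:
{"api": "apply_moves", "payload": {
  "increments": [
    {"x": 0, "y": 0, "z": -0.004, "turn": 0, "jaw": 1},
    {"x": 0, "y": 0, "z": -0.008, "turn": 0, "jaw": 1},
    {"x": 0, "y": 0, "z": -0.008, "turn": 0, "jaw": 1}
  ]
}}

```text
clock: 35.2
tool_pos: [0.4576, 0.2961, 0.1885]
ee_rot: [-3.119, -0.298, 0.016]
ft_force: [0.1, -0.8, -1.7]
grip_width: 0.0181
grip_force: 49.6
```

Request:
{"api": "apply_moves", "payload": {
  "increments": [
    {"x": 0, "y": 0, "z": -0.006, "turn": 0, "jaw": 1},
    {"x": 0, "y": 0, "z": -0.012, "turn": 0, "jaw": 1},
    {"x": 0, "y": 0, "z": -0.012, "turn": 0, "jaw": 1}
  ]
}}

```text
clock: 35.45
tool_pos: [0.4572, 0.2958, 0.181]
ee_rot: [-3.121, -0.298, 0.019]
ft_force: [0.5, -0.4, -1.8]
grip_width: 0.0181
grip_force: 49.6
```

Request:
{"api": "apply_moves", "payload": {
  "increments": [
    {"x": 0, "y": 0, "z": -0.003, "turn": 0, "jaw": 1},
    {"x": 0, "y": 0, "z": -0.006, "turn": 0, "jaw": 1},
    {"x": 0, "y": 0, "z": -0.006, "turn": 0, "jaw": 1}
  ]
}}

```text
clock: 35.7
tool_pos: [0.4578, 0.296, 0.1794]
ee_rot: [-3.12, -0.298, 0.015]
ft_force: [0.2, 1.2, 2.0]
grip_width: 0.018
grip_force: 49.7
```

Standing on the holder floor; release and rise.

Request:
{"api": "apply_moves", "payload": {
  "increments": [
    {"x": 0, "y": 0, "z": 0, "turn": 0, "jaw": -0.2},
    {"x": 0, "y": 0, "z": 0, "turn": 0, "jaw": -0.2},
    {"x": 0, "y": 0, "z": 0, "turn": 0, "jaw": -0.2},
    {"x": 0, "y": 0, "z": 0, "turn": 0, "jaw": -0.2},
    {"x": 0, "y": 0, "z": 0, "turn": 0, "jaw": -0.2}
  ]
}}

```text
clock: 36.12
tool_pos: [0.4574, 0.2959, 0.1787]
ee_rot: [-3.12, -0.298, 0.017]
ft_force: [0.0, 0.6, -0.1]
grip_width: 0.0512
grip_force: 0.0
```

Request:
{"api": "apply_moves", "payload": {
  "increments": [
    {"x": 0, "y": 0, "z": 0.04, "turn": 0, "jaw": -0.2},
    {"x": 0, "y": 0, "z": 0.1, "turn": 0, "jaw": -0.2},
    {"x": 0, "y": 0, "z": 0.18, "turn": 0, "jaw": -0.2},
    {"x": 0, "y": 0, "z": 0.26, "turn": 0, "jaw": -0.2},
    {"x": 0, "y": 0, "z": 0.32, "turn": 0, "jaw": -0.2}
  ]
}}

```text
clock: 36.53
tool_pos: [0.4577, 0.2955, 0.3425]
ee_rot: [-3.119, -0.297, 0.013]
ft_force: [0.9, 0.3, 1.2]
grip_width: 0.0512
grip_force: 0.0
```

Request:
{"api": "apply_moves", "payload": {
  "increments": [
    {"x": -0.04, "y": -0.1, "z": 0.05, "turn": 0, "jaw": -0.2},
    {"x": -0.06, "y": -0.2, "z": 0.05, "turn": 0, "jaw": -0.2},
    {"x": -0.06, "y": -0.3, "z": 0.05, "turn": 0, "jaw": -0.2},
    {"x": -0.06, "y": -0.38, "z": 0.05, "turn": 0, "jaw": -0.2},
    {"x": -0.06, "y": -0.38, "z": 0.05, "turn": 0, "jaw": -0.2}
  ]
}}

```text
clock: 36.95
tool_pos: [0.4268, 0.1035, 0.3649]
ee_rot: [-3.119, -0.298, 0.014]
ft_force: [1.6, -0.2, 0.6]
grip_width: 0.0512
grip_force: 0.0
```

```bash
python3 - <<'E'
from h import *
np.set_printoptions(precision=4,suppress=True)
tilt()
T0=np.load("top0.npz");
for n in("top","scene"):
    s=arm.snapshot(n);A=cloud(s);c=s["pixels"].astype(int)
    d=np.hypot(A[...,0]-.457,A[...,1]-.297)
    b=(c[...,2]>c[...,0]+40)&(c[...,2]>c[...,1]+25)&(d<.05)
    for z0,z1 in((.06,.09),(.2,.26)):
        k=b&(A[...,2]>z0)&(A[...,2]<z1);print(n,k.sum(),A[k].mean(0) if k.any() else 0)
    k=(A[...,0]>.62)&(A[...,0]<.78)&(abs(A[...,1])<.13)&(A[...,2]>.28);print("lid hi",k.sum(),A[k].max(0) if k.any() else 0,np.median(A[k],0) if k.any() else 0)
    k=(np.hypot(A[...,0]-.602,A[...,1]-.056)<.056)&(A[...,2]>.106)&(A[...,2]<.118);print("potrim",cv2.minEnclosingCircle(A[k][:,:2].astype(np.float32)) if k.any() else 0)
    if n=="scene":sc=s["pixels"]
    else: tp=s["pixels"]
cv2.imwrite("pics/f.png",np.hstack([cv2.resize(tp,(400,300)),cv2.resize(sc,(400,300))])[:,:,::-1])
E
```

```text
clk 36.95 p [0.4268 0.1035 0.3649] tilt 0.012 az 142.9 yaw x -169.1 yz -0.009 q [ 0.69 -0.3   0.07 -0.01 -1.94  1.07] F [ 1.6 -0.2  0.6]
top 0 0
top 0 0
lid hi 1649 [0.7354 0.1297 0.3101] [0.7024 0.0056 0.2996]
potrim ((0.6016899943351746, 0.054809797555208206), 0.04715956747531891)
scene 217 [0.4593 0.3026 0.0712]
scene 83 [0.4569 0.3013 0.2371]
lid hi 1131 [0.7376 0.13   0.3089] [0.7043 0.0129 0.3014]
potrim ((0.5957584381103516, 0.05893643945455551), 0.05094728246331215)
```

View pics/f.png

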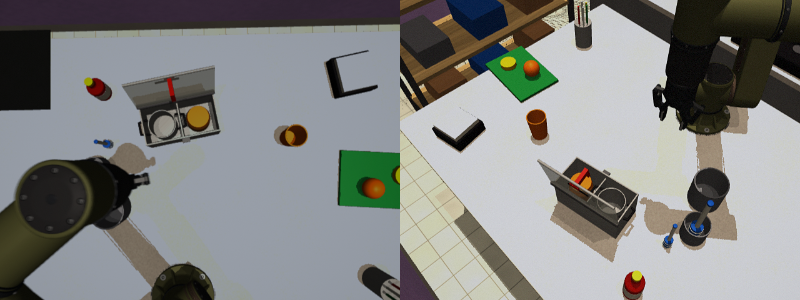

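The final view shows the brush standing upright in its cup, with knob at (713,203) and head at (697,228). The lid leans back open, the pot, jar, tumbler and syrup stand in place, and the arm is clear.

```bash
python3 -c "
from station import arm
print(arm.close_job())"
```

```text
the job is handed in; nothing more can be done
None
```

Job handed in at about 37 s: the lid stands open leaning back, the pot was scrubbed down–up–down, the brush is back upright in its holder and the other items look unmoved, but a jam at the catch while opening the lid put about 100 N on the wrist (limit 120 N) and I could not confirm that the gripper's body stayed under its 40 N limit.

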